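# Shade a chambered slide on the imager without touching the stage

### The job

Put the chambered slide into the pocket of the imager's stage so that it lies fully home, flat and square (either way round), and let go of it. Then pick up the black light-shield hood by its handle, lift it over whatever stands in the way and hold it level over the slide, centred on it, its long side along the slide, with the rim about 1 cm above the stage plate and the hood never touching the imager or the slide. Finish while still holding the hood still there in mid-air (do not put it down), and leave everything else on the bench where it stands.

Things in the scene. Friction and masses are not known exactly. Their poses are not given: they have to be found in the camera images.
- imager: Fixed inverted imager: white base 200 x 200 mm, aluminium stage plate with upper face 120 mm above the bench. Origin under the stage's centre at bench level; x along the pocket's long side, z up. Two dark rails (8 thick, 180 long, parallel to x) stand to 145 mm above the bench along the edges at y = +/-96 mm. Grey lamp housing, 85 mm high, reaches x = +170 mm; knobs reach x = -126 mm.
- pocket (a point): Centre of the mouth of the rectangular pocket in the stage plate, level with the plate's upper face (120 mm above the bench); axes as the imager. Pocket 83 mm (along x) x 39 mm (along y), 5 mm deep, flat floor, slightly chamfered mouth.
- slide: Chambered slide, loose on the bench at one side of the imager: black carrier plate 80 (x) x 36 (y) x 5 mm with an open white four-well block 58 (x) x 24 (y) x 16 mm centred on it (21 mm high in all). 50 g. Origin: centre of the underside; x along its length, z up. Grip the white block across its 24 mm. Seated, its underside is 5 mm below the plate's face, the block's top 16 mm above it.
- hood: Light shield, loose on the bench at the other side: black plastic box open at the bottom, outside 120 (x) x 76 (y) x 55 mm high, 3 mm walls; on top, centred, a handle rib 60 (x) x 14 (y) mm, 35 mm high (its top is 90 mm above the rim). 120 to 260 g. Origin: centre of the open underside, level with the rim; x along its length, z up. Grip the rib across its 14 mm.
- tuberack: Bystander: grey rack with white microtubes, 100 (x) x 34 (y) x 47 mm, loose beside the imager's +y side. Origin: centre of the underside.
- coverbox: Bystander: small cardboard box with white lid, 90 (x) x 34 (y) x 46 mm, loose beside the imager's -y side. Origin: centre of the underside.
- bottle: Bystander: amber bottle with white cap, 60 mm across, 140 mm high, upright. Origin: centre of the underside.
- jar: Bystander: clear jar with white cap, 60 mm across, 80 mm high, upright. Origin: centre of the underside.
Not all that is in view belongs to the job. Of the things that look like the hood, the largest one is meant. What is shaped like the slide but turquoise is not meant.

How it is judged:
By the outcome, as a careful person would: the job done as asked, in the order asked, and still so for the second after the job is handed in, while the arm keeps its last pose, push and grip.
It also fails if it takes over 61 s, if anything falls off the work surface, if the arm or the gripper's body presses on something with over 40 N, if the wrist force passes 120 N, or if a joint passes its speed limit or range.

### The arm

A 6-joint arm with a two-finger parallel gripper is mounted at the origin on the work surface. World frame = base frame: x ahead of the robot, y to its left, z up, the work surface at z = 0. Lengths are in mm, angles in rad, forces in N, time in s.
With the tool pointing down it reaches from about 275 to 1000 mm from the base axis. Payload 8.4 kg.
Tool frame: the origin (TCP) lies between the finger pads; the fingertips stand 11 mm ahead of it and the grasp point (between the pads) lies 8 mm behind it; z points along the fingers, y is the direction in which the jaws open and shut (so a half turn about z gives the same grasp; the last joint's range is limited). The gripper opens to 85 mm and grips with 20 to 120 N. Pads are 22 mm wide; open, the fingers measure 114 mm over their backs; the gripper's body (76 mm by 85 mm) begins 54 mm behind the grasp point. The pads swing forward as they close: fully open they stand 13 mm farther back than shut.
Start: joints at [-1.25, 0.353, 1.633, -0, 1.155, -0.002], TCP at [198.263, -592.722, 212.981] pointing down, gripper open.
Joint ranges: [-2.63, 2.63], [-0.92, 2.1], [0.06, 2.66], [-1.3, 4.44], [0, 2.69], [-3.02, 3.02]. Speed limits (rad/s): [2.22, 2.22, 2.79, 3.14, 3.14, 3.14].

### API

Orientations are given as [roll, pitch, yaw] about the fixed x, y, z axes, in that order (R = Rz(yaw) Ry(pitch) Rx(roll)).
In Python, from rig import r, eyes gives the robot as it stands. The module is installed in compiled form; this text tells all that it offers.
- The arm moves only by the tool servo_tool, never from a script. Its argument "rows" is a list of rows, each a list of 3 entries, a list of its own where there are three numbers: the shift along the world's x, y, z in cm, then the turn about the world's z in rad, then the finger opening in cm, from 0 to 8.54. A call has 1 to 5 rows; each row shifts and turns the commanded pose from where the row before left it; what a row does not reach is not made up. A row lasts 1/12 s, in which the tool goes at most 41.7 mm and 7.16 degrees, less where a joint would pass 70% of its speed; a pose out of reach is approached as far as the arm can. A call is refused whole if a number of a shift passes 4.17 or a number of a turn 0.125, either way. A call with a gripper value outside its range is refused whole. The fingers move at their own pace and stop on an object; "squeeze" is the grip in N (left out, the last holds). Time passes only in rows, so rows that do not move let the fingers close. It gives the time, the measured TCP pose, the force and the opening at its end, in the units of the state.
- r.sense(): the state, without advancing time (a new reading comes with each control period).
- eyes.grab_frame(name): name is "scene" or "top" or "wrist"; returns a dict with "frame" (480x640x3 uint8, red, green, blue), "depth" (480x640 float32, mm along the optical axis (not along the pixel's ray), 0 where there is no reading), "vertical_fov" (degrees; the focal length in pixels is half the picture's height over the tangent of half this angle, whatever the lens; pixels are square), "cx", "cy" (the principal point, pixels), "camera_from_world" (4x4, takes a point from world to camera coordinates); the wrist camera has in their place "hand_eye" (4x4, takes a point from camera to tool coordinates, whose origin is the TCP and whose axes are the flange's). Camera axes: x right, y down, z forward; pixel columns grow to the right and rows downward; lengths in mm; the calibration is good to about 2 mm. A picture is of the moment at which its call begins: read the wrist's pose just before it.
- r.sign_off(): hands the job in, once; it reports no verdict.
The state is a dict: "clock": time; "qpos": joint angles; "qvel": joint speeds; "joint_efforts": joint torques, N m; "eef_pos": TCP position; "tcp_rot": TCP orientation; "contact_force": force on the tool from outside, world axes, zero at the start; "wrist_torque": the same for the moment, N m; "opening": opening from 0.0 (shut) to 1.0 (fully open).
Only numpy, scipy, OpenCV 4.12 (cv2) and the standard library are available. Lean on these libraries where they do the work, as an engineer would, in place of code of your own. Each camera call takes 0.05 s, during which the arm holds its last target.

## Working session

There is one attempt and no reset: what is moved stays moved. The work goes in short steps, Python scripts to look and compute and a tool call to move; the robot and the scene stay as the last step left them, time stands still between calls to the robot, and variables do not carry over. Pictures are saved under pics/ and viewed, and the job is handed in when it is done.

Besides the shell and the picture viewer there is one more tool, called after "Call:" as name([rows], argument=value, ...), one row to a line, values as JSON. servo_tool: Moves the arm, as the interface text tells. Its arguments: {"type":"object","properties":{"rows":{"type":"array"},"squeeze":{"type":"number"}},"required":["rows"]}

```bash
mkdir -p pics; ls; cat > h.py <<'E'
import numpy as np, cv2
from rig import r, eyes
def K(d):
    h=d["frame"].shape[0]; f=h/2/np.tan(np.radians(d["vertical_fov"])/2); return f,d["cx"],d["cy"]
def Rzyx(a):
    ro,p,y=a
    cx,sx,cy,sy,cz,sz=np.cos(ro),np.sin(ro),np.cos(p),np.sin(p),np.cos(y),np.sin(y)
    return np.array([[cz,-sz,0],[sz,cz,0],[0,0,1]])@np.array([[cy,0,sy],[0,1,0],[-sy,0,cy]])@np.array([[1,0,0],[0,cx,-sx],[0,sx,cx]])
def grab(name,save=None):
    s=r.sense(); d=dict(eyes.grab_frame(name)); d["s"]=s
    if "hand_eye" in d:
        T=np.eye(4);T[:3,:3]=Rzyx(s["tcp_rot"]);T[:3,3]=s["eef_pos"]; d["wfc"]=T@d["hand_eye"]
    else: d["wfc"]=np.linalg.inv(d["camera_from_world"])
    if save:
        cv2.imwrite("pics/"+save+".png",d["frame"][:,:,::-1]); np.savez("pics/"+save+".npz",**{k:d[k] for k in("frame","depth","vertical_fov","cx","cy","wfc")})
    return d
def load(n): return dict(np.load("pics/"+n+".npz"))
def cloud(d):
    f,cx,cy=K(d); v,u=np.mgrid[0:d["frame"].shape[0],0:d["frame"].shape[1]]
    z=d["depth"].astype(float); P=np.stack([(u-cx)/f*z,(v-cy)/f*z,z],-1)
    W=P@d["wfc"][:3,:3].T+d["wfc"][:3,3]; W[z==0]=np.nan; return W
def px(d,u,v,zp):
    f,cx,cy=K(d); ray=d["wfc"][:3,:3]@np.array([(u-cx)/f,(v-cy)/f,1.]); o=d["wfc"][:3,3]
    return o+ray*(zp-o[2])/ray[2]
def crop(d,name,u0,v0,u1,v1,k):
    cv2.imwrite("pics/"+name+".png",cv2.resize(d["frame"][v0:v1,u0:u1,::-1],None,fx=k,fy=k,interpolation=cv2.INTER_CUBIC))
E
python3 - <<'E'
from h import *
for n in("top","scene","wrist"): d=grab(n,n+"0"); print(n,d["vertical_fov"],d["wfc"][:3,3])
print(r.sense())
E
```

```text
pics
top 51.10026139363124 [ 331.07455769   -3.96706167 1258.46894334]
scene 52.41022126995559 [ 612.08167373 -911.32939117  897.28010647]
wrist 70.42745719145991 [ 273.02276354 -565.66030358  371.91028751]
{'clock': 0.15, 'qpos': array([-1.25040223e+00,  3.53542713e-01,  1.63394268e+00,  2.75814002e-05,
        1.15522194e+00, -2.39591892e-03]), 'qvel': array([-0.00036552, -0.00117329, -0.00034241,  0.00046476,  0.00140764,
       -0.00094012]), 'joint_efforts': array([ 1.70350668e-03, -6.05637646e+01, -3.42338920e+01,  1.27745293e-04,
        6.22313397e-03,  2.05881861e-05]), 'eef_pos': array([ 198.14893233, -592.35386646,  212.40947231]), 'tcp_rot': array([-3.14047804e+00, -2.78919792e-05,  3.22778848e-01]), 'contact_force': array([-0.78101072, -0.45922466,  0.73380613]), 'wrist_torque': array([-0.03546748,  0.05303644, -0.01708494]), 'opening': 0.9993715294612764}
```

View pics/top0.png

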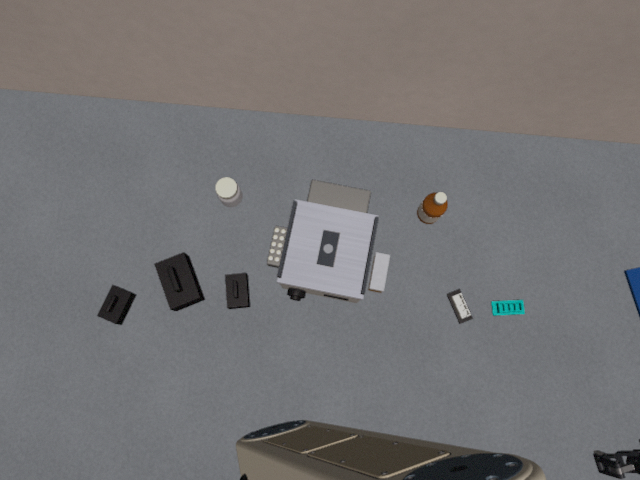

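View pics/scene0.png

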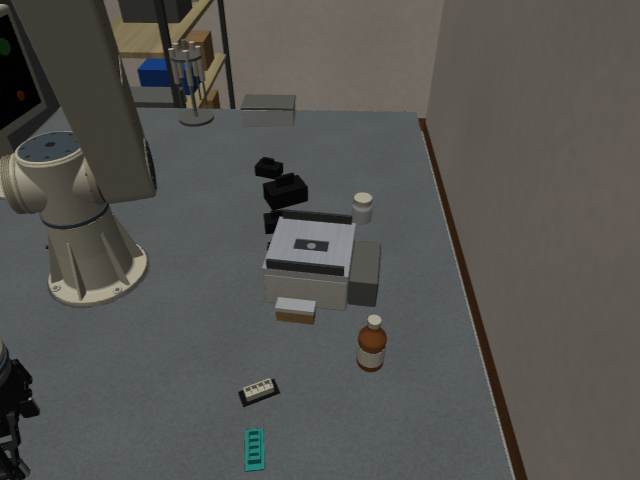

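View pics/wrist0.png

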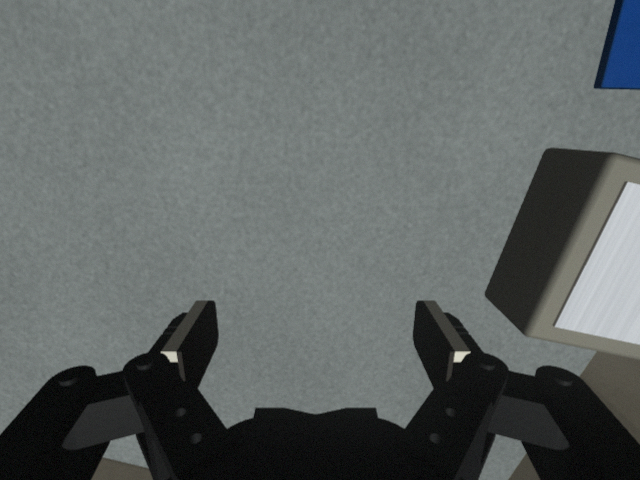

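The slide candidates in the top view are the black/white one (459,306) and the turquoise one (508,308). I take the black/white one, since turquoise is ruled out. The hood candidates are (179,281), (237,291) and (116,305). I take (179,281), the largest. I'll confirm both in crops and by size.

```bash
python3 - <<'E'
from h import *
d=load("top0"); 
a=cv2.resize(d["frame"][230:340,90:260,::-1],None,fx=4,fy=4,interpolation=cv2.INTER_CUBIC)
cv2.imwrite("pics/c1.png",a); crop(d,"c2",430,270,530,340,6); crop(d,"c3",255,170,400,310,4)
W=cloud(d)
def rect(name,u0,v0,u1,v1,zlo,zhi,cond=None):
    w=W[v0:v1,u0:u1]; fr=d["frame"][v0:v1,u0:u1].astype(int)
    m=(w[...,2]>zlo)&(w[...,2]<zhi)
    if cond is not None: m&=cond(fr)
    n,l,st,_=cv2.connectedComponentsWithStats(m.astype(np.uint8)); 
    k=1+np.argmax(st[1:,4]); p=w[l==k]
    rc=cv2.minAreaRect(p[:,:2].astype(np.float32)); print(name,rc,np.median(p[:,2]),len(p))
for n,b in dict(hA=(150,245,210,315),hB=(220,268,255,312),hC=(95,280,140,328)).items(): 
    rect(n,*b,15,120); rect(n+' top',*b,45,65); rect(n+' rib',*b,70,110)
rect('slide',440,285,478,326,2,40); rect('slide top',440,285,478,326,13,40)
rect('turq',485,295,530,320,2,40)
rect('plate',270,190,385,305,115,130); rect('base',270,190,385,305,100,160)
rect('pocket',300,225,350,270,110,160,lambda f:f.sum(-1)<250)
rect('rack',262,222,290,270,30,60);rect('box',368,248,395,296,30,60)
rect('bottle',410,185,455,228,100,160);rect('jar',210,172,245,210,60,95)
rect('lamp',300,175,375,215,70,95)
E
```

```text
hA ((463.4034729003906, 348.65484619140625), (121.1764144897461, 77.36611938476562), 27.62324333190918) 55.64323909598943 1783
hA top ((463.364013671875, 348.7034912109375), (121.17760467529297, 77.1686782836914), 27.71209716796875) 55.5432928971004 1405
hA rib ((463.6048583984375, 348.07623291015625), (60.27064514160156, 15.861164093017578), 26.43020248413086) 89.1005527984156 198
hB ((455.20361328125, 206.46214294433594), (82.46737670898438, 53.541404724121094), 10.179289817810059) 38.12749889461202 758
hB top ((455.439208984375, 206.4271240234375), (40.48277282714844, 10.599979400634766), 10.92777156829834) 60.613255913481225 81Traceback (most recent call last):
  File "<stdin>", line 14, in <module>
  File "<stdin>", line 11, in rect
    return _wrapfunc(a, 'argmax', axis=axis, out=out, **kwds)
    return bound(*args, **kwds)
ValueError: attempt to get argmax of an empty sequence
```

View pics/c1.png

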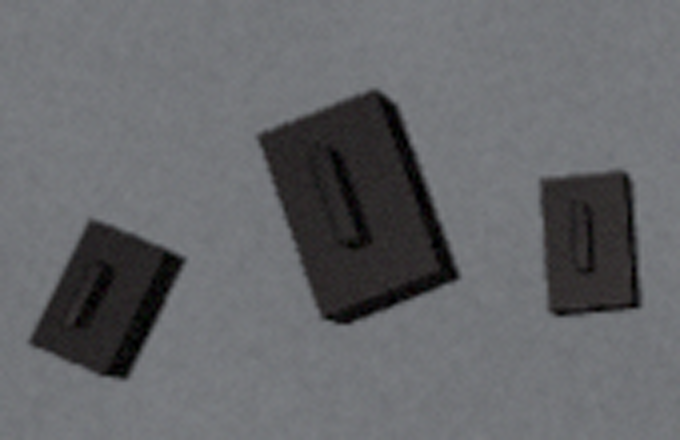

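View pics/c2.png

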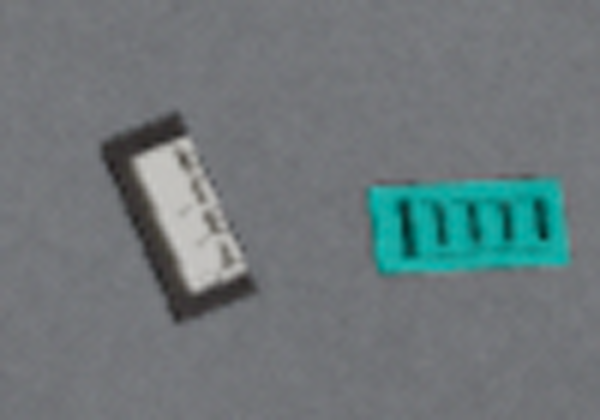

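View pics/c3.png

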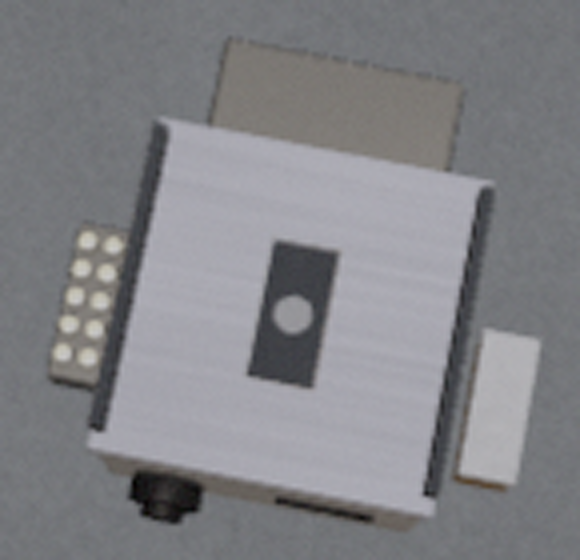

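The crops confirm both choices. The middle-left hood (179,281) measures 121 x 77 mm, rib at 89 mm, so it is the hood. The slide is the black carrier with the white block at (459,306). The rest of the measurements come next.

```bash
python3 - <<'E'
from h import *
d=load("top0"); 
W=cloud(d)
def rect(name,u0,v0,u1,v1,zlo,zhi,cond=None):
    w=W[v0:v1,u0:u1]; fr=d["frame"][v0:v1,u0:u1].astype(int)
    m=(w[...,2]>zlo)&(w[...,2]<zhi)
    if cond is not None: m&=cond(fr)
    n,l,st,_=cv2.connectedComponentsWithStats(m.astype(np.uint8)); 
    if n<2: print(name,'none'); return
    k=1+np.argmax(st[1:,4]); p=w[l==k]
    rc=cv2.minAreaRect(p[:,:2].astype(np.float32)); print(name,np.round(rc[0],1),np.round(rc[1],1),round(rc[2],2),np.median(p[:,2]).round(1),len(p))
rect('slide',440,285,478,326,2,40); rect('slide top',440,285,478,326,13,40)
rect('turq',485,295,530,320,2,40)
rect('plate',270,190,385,305,117,124); rect('all',270,190,385,305,110,160)
rect('pocket',305,225,345,272,100,160,lambda f:f.sum(-1)<300)
rect('rack',262,222,290,270,30,60);rect('box',368,248,395,296,30,60)
rect('bottle',410,185,455,228,130,160);rect('jar',210,172,245,210,60,95)
rect('lamp',300,175,375,215,70,95)
# pocket corners px from crop
for q in [(276,240),(340,251),(313,388),(247,376)]: print(px(d,255+q[0]/4,170+q[1]/4,120).round(1))
print(W[308,459],W[248,328])
E
```

```text
slide [ 468.9 -344.1] [97.9 64.2] 11.56 7.3 549
slide top [ 469.7 -345.5] [57.5 26. ] 26.45 19.8 146
turq [ 477.3 -465.2] [ 59.6 100.8] 5.32 7.8 515
plate [563.   -6.7] [199.2 201.4] 83.96 120.3 5678
all [562.9  -6.8] [200.3 201.4] 83.91 120.4 7496
pocket [562.3  -6.3] [37.3 81.9] 83.76 115.8 469
rack [574.9 120.6] [ 32.2 100.2] 83.7 38.1 497
box [ 531.3 -137.7] [35.6 91.6] 83.74 46.5 549
bottle [ 701.8 -256.3] [25.9 27. ] 9.33 139.6 123
jar [699.4 255.3] [51.9 51.6] 14.87 80.0 386
lamp [701.3 -21.6] [150.4  60.3] 84.45 85.3 1393
[603.6   6.3 120. ]
[600.5 -31.4 120. ]
[518.6 -22.7 120. ]
[522.1  15.7 120. ]
[ 463.1500212  -344.02830567    7.80924132] [563.10338529  -6.79057792 113.64773222]
```

Call:
servo_tool([
  [[2.2,2.2,0],0.028,8.5],
  [[2.2,2.2,0],0.028,8.5],
  [[2.2,2.2,0],0.028,8.5],
  [[2.2,2.2,0],0.028,8.5],
  [[2.2,2.2,0],0.027,8.5],
], squeeze=40)

```text
clock: 0.57
eef_pos: [308.9, -481.5, 212.8]
tcp_rot: [-3.141, -0.0, 0.463]
contact_force: [0.0, -0.6, 0.2]
opening: 0.996
```

Call:
servo_tool([
  [[2.2,2.2,0],0,4],
  [[2.2,2.2,0],0,4],
  [[2.2,2.2,0],0,4],
  [[2.2,2.2,0],0,4],
  [[2.0,2.2,0],0,4],
])

```text
clock: 0.98
eef_pos: [417.3, -371.4, 212.8]
tcp_rot: [-3.141, -0.0, 0.462]
contact_force: [-0.4, 0.1, 0.4]
opening: 0.468
```

Call:
servo_tool([
  [[0,0,0],0,4],
  [[0,0,0],0,4],
  [[0,0,0],0,4],
])

```text
clock: 1.23
eef_pos: [416.0, -372.8, 212.8]
tcp_rot: [-3.141, 0.001, 0.463]
contact_force: [0.4, -0.5, -0.1]
opening: 0.468
```

```bash
python3 - <<'E'
from h import *
d=grab("wrist","w1"); s=d["s"]; print(s["eef_pos"],s["tcp_rot"],s["opening"],s["qvel"].round(3))
print(d["hand_eye"].round(3))
E
```

```text
[ 415.96348846 -372.82858425  212.79025783] [-3.14135774e+00  5.65926317e-04  4.62598744e-01] 0.4682693934378401 [-0.021 -0.    -0.    -0.001  0.002 -0.   ]
[[  -0.      -0.952   -0.306   79.709]
 [   1.      -0.      -0.      -1.525]
 [  -0.      -0.306    0.952 -159.575]
 [   0.       0.       0.       1.   ]]
```

View pics/w1.png

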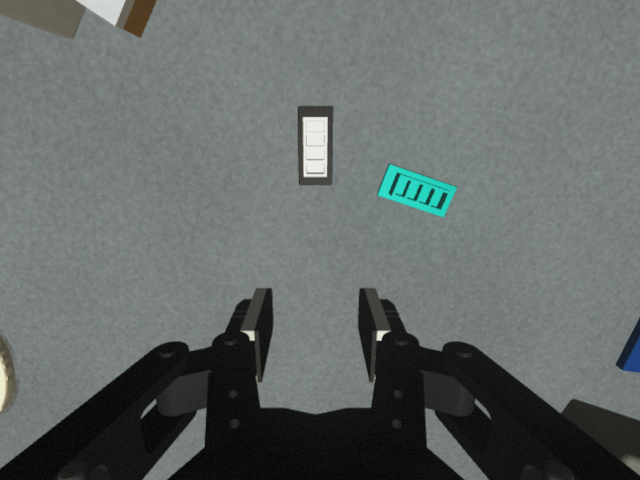

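The wrist view shows the slide at (315,147), nearly parallel to the fingers, with the turquoise one at (418,190) to the side. I'll measure it here.

```bash
cat >> h.py <<'E'
def measure(d,u0,v0,u1,v1,zlo,zhi,cond=None):
    W=cloud(d); w=W[v0:v1,u0:u1]; fr=d["frame"][v0:v1,u0:u1].astype(int)
    m=(w[...,2]>zlo)&(w[...,2]<zhi)
    if cond is not None: m&=cond(fr)
    n,l,st,_=cv2.connectedComponentsWithStats(m.astype(np.uint8)); k=1+np.argmax(st[1:,4])
    c,_=cv2.findContours((l==k).astype(np.uint8),cv2.RETR_EXTERNAL,cv2.CHAIN_APPROX_NONE)
    c=c[0][:,0,:]; p=w[l==k]; z=np.median(p[:,2])
    q=np.array([px(d,u0+a,v0+b,z)[:2] for a,b in c],np.float32)
    rc=cv2.minAreaRect(q); print(np.round(rc[0],1),np.round(rc[1],1),round(rc[2],2),'z',z.round(1),len(p)); return rc
E
python3 - <<'E'
from h import *
d=load("w1")
measure(d,290,95,345,195,12,40)
measure(d,290,95,345,195,-20,40,lambda f:f.sum(-1)>500)
measure(d,290,95,345,195,-20,40,lambda f:(f.sum(-1)<210)|(f.sum(-1)>480))
W=cloud(d);print(W[300:310,200].mean(0),W[147,270],W[120,270])
E
```

```text
[ 470.9 -343.7] [56.6 23.8] 27.11 z 19.0 692
[ 469.8 -343.9] [59.4 24.7] 25.86 z 8.0 1403
[ 470.5 -343.3] [78.6 34.9] 26.15 z 6.2 2298
[ 238.0366052  -300.93360435   -1.80664195] [ 448.28547149 -301.24881575   -1.56151151] [ 473.07879122 -290.17172567   -1.2392005 ]
```

Call:
servo_tool([
  [[1.36,0.73,-2.5],0,4.2],
  [[1.36,0.73,-3.0],0,4.2],
  [[1.36,0.73,-3.5],0,4.2],
  [[1.36,0.73,-3.5],0,4.2],
  [[0,0,-2.5],0,4.2],
])

```text
clock: 1.7
eef_pos: [471.0, -343.2, 60.4]
tcp_rot: [-3.141, 0.0, 0.461]
contact_force: [-0.4, -0.3, 0.5]
opening: 0.491
```

Call:
servo_tool([
  [[0,0,0],0,4.2],
  [[0,0,0],0,4.2],
  [[0,0,0],0,4.2],
])

```text
clock: 1.95
eef_pos: [470.7, -344.9, 64.3]
tcp_rot: [3.14, -0.0, 0.461]
contact_force: [-0.7, 0.1, -0.4]
opening: 0.493
```

```bash
python3 - <<'E'
from h import *
d=grab("wrist","w2"); s=d["s"]; print(s["eef_pos"],s["tcp_rot"],s["opening"],s["qvel"].round(3))
E
```

```text
[ 470.72685578 -344.87385422   64.33874707] [ 3.14032865e+00 -4.73684500e-04  4.60592588e-01] 0.49338455252861535 [ 0.001 -0.022 -0.01   0.002 -0.005  0.001]
```

View pics/w2.png

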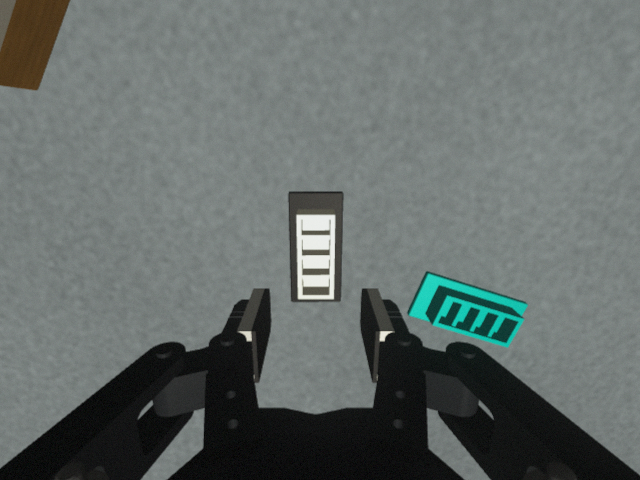

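```bash
python3 - <<'E'
from h import *
d=load("w2")
measure(d,280,180,352,305,12,40)
measure(d,280,180,352,305,-20,40,lambda f:f.sum(-1)>480)
measure(d,280,180,352,305,-20,40,lambda f:(f.sum(-1)<210)|(f.sum(-1)>480))
W=cloud(d);
print(W[150,270])
# fingertip positions in tool frame
f,cx,cy=K(d); print(f,cx,cy)
for u,v in [(255,300),(262,300),(372,300),(368,295)]: print(u,v,W[v,u].round(1))
for q in [(289,192),(343,192),(340,301),(291,300)]: print(px(d,*q,5).round(1))
for q in [(297,214),(336,214),(334,300),(297,300)]: print(px(d,*q,21).round(1))
E
```

```text
[ 471.4 -343.3] [59.9 24.1] 26.49 z 18.9 1925
[ 469.7 -344. ] [57.8 24.4] 26.48 z 17.4 2477
[ 471.5 -342.9] [78.5 35.1] 26.48 z 6.2 4363
[ 516.90659985 -288.03307862   -0.70400459]
340.0486781978015 315.19208103963626 237.91741025829052
255 300 [ 469.8 -315.8   97.8]
262 300 [ 471.8 -318.2   99. ]
372 300 [ 491.6 -358.8   98.6]
368 295 [ 491.1 -358.    94. ]
[ 498.9 -310.3    5. ]
[ 514.4 -341.7    5. ]
[ 443.6 -376.6    5. ]
[ 428.7 -344.7    5. ]
[ 491.8 -320.3   21. ]
[ 502.5 -341.7   21. ]
[ 449.7 -367.7   21. ]
[ 438.7 -345.6   21. ]
```

```bash
python3 - <<'E'
from h import *
d=load("w2")
f,cx,cy=K(d); D=d["depth"]; H=np.array([[0,-.952,-.306,79.709],[1,0,0,-1.525],[0,-.306,.952,-159.575]])
for v in (286,290,294,300,310,325,340,355,370):
    for u in (246,256,262,266,269,364,368,374,380,386):
        z=D[v,u]; p=H@[ (u-cx)/f*z,(v-cy)/f*z,z,1]; print(u,v,z.round(1),p.round(1),d["frame"][v,u])
crop(d,"c4",220,270,420,400,4)
E
```

```text
246 286 247.5 [-29.3 -51.9  65.3] [121 132 126]
256 286 246.8 [-29.  -44.5  64.7] [127 135 133]
262 286 247.5 [-29.3 -40.2  65.3] [128 133 132]
266 286 248.7 [-29.9 -37.5  66.5] [124 129 129]
269 286 248.8 [-29.9 -35.3  66.5] [124 132 129]
364 286 248.5 [-29.8  34.1  66.3] [124 131 130]
368 286 248.4 [-29.7  37.1  66.2] [126 133 131]
374 286 248.5 [-29.8  41.5  66.3] [118 125 125]
380 286 248.1 [-29.6  45.8  65.9] [123 129 127]
386 286 248.2 [-29.6  50.2  65.9] [118 127 123]
246 290 249.4 [-33.  -52.3  66.2] [126 133 133]
256 290 148.1 [ 12.8 -27.3 -25.5] [68 68 62]
262 290 148.7 [ 12.5 -24.8 -25. ] [67 69 60]
266 290 148.0 [ 12.8 -22.9 -25.6] [26 27 26]
269 290 152.4 [ 10.8 -22.2 -21.6] [75 77 74]
364 290 148.7 [ 12.5  19.8 -25. ] [28 31 29]
368 290 149.0 [ 12.4  21.6 -24.7] [68 70 63]
374 290 149.0 [ 12.4  24.2 -24.7] [66 68 61]
380 290 248.9 [-32.8  45.9  65.7] [120 127 125]
386 290 249.1 [-32.9  50.4  65.9] [120 132 127]
246 294 249.4 [-35.8 -52.3  65.2] [125 134 131]
256 294 144.2 [ 13.  -26.6 -29.6] [66 70 65]
262 294 144.2 [ 13.  -24.1 -29.6] [58 60 56]
266 294 144.7 [ 12.7 -2
[... 2340 characters left out ...]
4 355 265.6 [-88.6  36.6  65.3] [122 128 126]
368 355 136.7 [ -6.9  19.7 -43.9] [26 27 24]
374 355 122.0 [  2.4  19.6 -56.3] [49 47 42]
380 355 118.9 [  4.4  21.1 -58.9] [24 25 22]
386 355 104.9 [ 13.2  20.3 -70.7] [21 25 21]
246 370 90.8 [ 18.3 -20.  -83.9] [21 18 21]
256 370 124.1 [ -4.2 -23.1 -56.2] [58 57 50]
262 370 270.2 [-102.9  -43.8   65.6] [108 115 113]
266 370 270.8 [-103.3  -40.7   66. ] [125 135 131]
269 370 0.0 [  79.7   -1.5 -159.6] [126 131 130]
364 370 270.4 [-103.    37.3   65.7] [115 120 118]
368 370 271.2 [-103.6   40.6   66.4] [113 123 117]
374 370 123.1 [ -3.5  19.8 -57. ] [60 60 57]
380 370 90.3 [ 18.7  15.7 -84.3] [26 25 26]
386 370 92.0 [ 17.5  17.6 -82.9] [24 26 23]
```

View pics/c4.png

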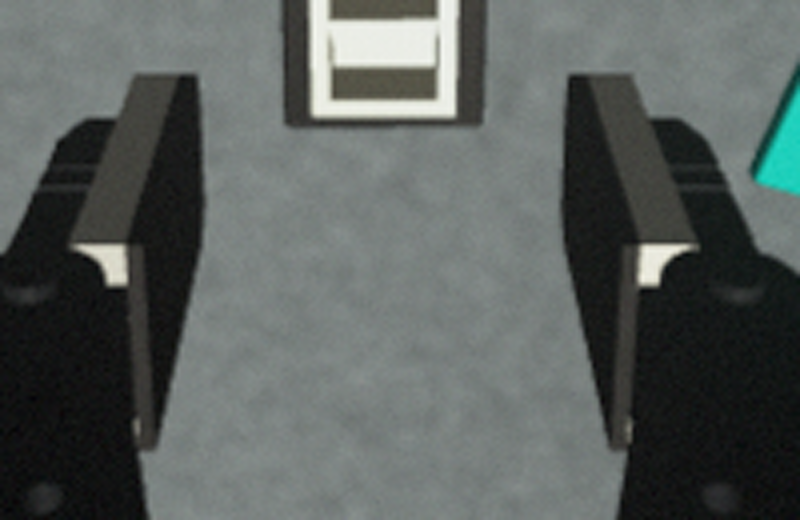

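```bash
python3 - <<'E'
from h import *
d=grab("scene","s2"); 
f,cx,cy=K(d); 
for p in [(471,-344,64),(471,-344,94),(471,-344,86),(471,-344,10)]:
    c=np.linalg.inv(d["wfc"])@[*p,1]; print(p,c[0]/c[2]*f+cx,c[1]/c[2]*f+cy)
crop(d,"s2c",180,260,340,420,5)
E
```

```text
(471, -344, 64) 257.100414959893 375.15749091448856
(471, -344, 94) 255.90280995037375 366.13674266886517
(471, -344, 86) 256.2268525602491 368.5775364041167
(471, -344, 10) 259.1412697044243 390.5298688771476
```

View pics/s2c.png

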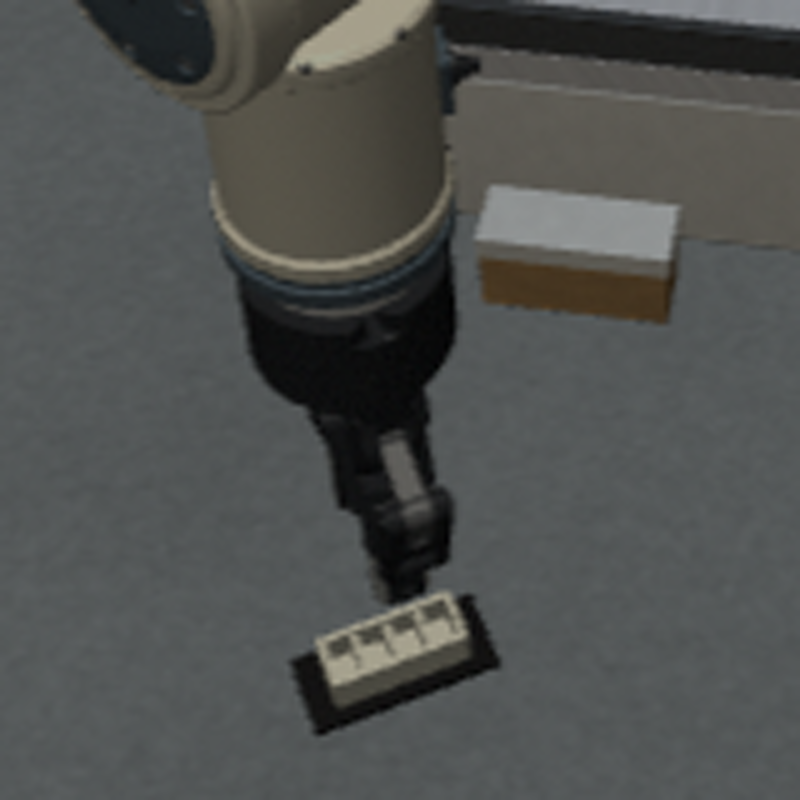

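```bash
python3 - <<'E'
from h import *
d=load("s2"); W=cloud(d)
for v in range(366,386,2):
    print(v,[tuple(W[v,u].round(0).astype(int)) for u in (254,257,260,263,266)],d["frame"][v,260])
T=np.linalg.inv(d["wfc"]); f,cx,cy=K(d)
for z in (55,60,65,70,80,90):
    c=T@[481,-364,z,1]; print(z,c[0]/c[2]*f+cx,c[1]/c[2]*f+cy)
E
```

```text
366 [(np.int64(476), np.int64(-377), np.int64(140)), (np.int64(489), np.int64(-409), np.int64(186)), (np.int64(494), np.int64(-409), np.int64(186)), (np.int64(498), np.int64(-404), np.int64(180)), (np.int64(503), np.int64(-398), np.int64(172))] [13 12 12]
368 [(np.int64(476), np.int64(-379), np.int64(138)), (np.int64(488), np.int64(-408), np.int64(180)), (np.int64(493), np.int64(-407), np.int64(178)), (np.int64(497), np.int64(-397), np.int64(164)), (np.int64(502), np.int64(-395), np.int64(162))] [8 7 9]
370 [(np.int64(476), np.int64(-381), np.int64(134)), (np.int64(487), np.int64(-405), np.int64(170)), (np.int64(492), np.int64(-402), np.int64(164)), (np.int64(496), np.int64(-396), np.int64(157)), (np.int64(499), np.int64(-386), np.int64(142))] [10  9 10]
372 [(np.int64(473), np.int64(-373), np.int64(116)), (np.int64(486), np.int64(-403), np.int64(160)), (np.int64(491), np.int64(-401), np.int64(157)), (np.int64(494), np.int64(-389), np.int64(141)), (np.int64(499), np.int64(-389), np.int64(140))] [13 14 17]
374 [(np.int64(472), np.int64(-372), np.int64(109)), (np.int64(485), np.int64(-
[... 970 characters left out ...]
int64(3)), (np.int64(466), np.int64(-333), np.int64(24)), (np.int64(472), np.int64(-333), np.int64(24)), (np.int64(478), np.int64(-330), np.int64(20)), (np.int64(484), np.int64(-327), np.int64(16))] [135 132 117]
384 [(np.int64(461), np.int64(-338), np.int64(23)), (np.int64(466), np.int64(-335), np.int64(19)), (np.int64(472), np.int64(-334), np.int64(18)), (np.int64(479), np.int64(-335), np.int64(20)), (np.int64(483), np.int64(-327), np.int64(9))] [74 73 64]
55 261.1485295376491 386.67508571236067
60 260.9636522024113 385.2193784454414
65 260.7775401060659 383.75394878223676
70 260.59018083705814 382.27869899529844
80 260.21167029750427 379.2983415473426
90 259.8280179021691 376.277497596178
```

Both wrist and scene depth put the fingertips about 22 mm behind the reported TCP at this opening. That disagrees with the nominal figure, so I'll go down in stages and trust what I measure. The slide is centred between the pads.

Call:
servo_tool([
  [[0,0,-1.8],0,4.2],
  [[0,0,-1.8],0,4.2],
  [[0,0,-1.8],0,4.2],
  [[0,0,0],0,4.2],
  [[0,0,0],0,4.2],
])

```text
clock: 2.47
eef_pos: [470.6, -343.9, 9.9]
tcp_rot: [3.141, -0.0, 0.461]
contact_force: [0.4, 0.3, 0.1]
opening: 0.493
```

```bash
python3 - <<'E'
from h import *
d=grab("wrist","w3"); s=d["s"]; print(s["eef_pos"],s["tcp_rot"],s["opening"],s["qvel"].round(3))
d=grab("scene","s3");crop(d,"s3c",220,330,300,410,9)
E
```

```text
[ 470.63855237 -343.90652585    9.8669237 ] [ 3.14135444e+00 -1.01403953e-04  4.61341913e-01] 0.4926651384773803 [ 0.001 -0.02  -0.016 -0.001  0.005 -0.   ]
```

View pics/w3.png

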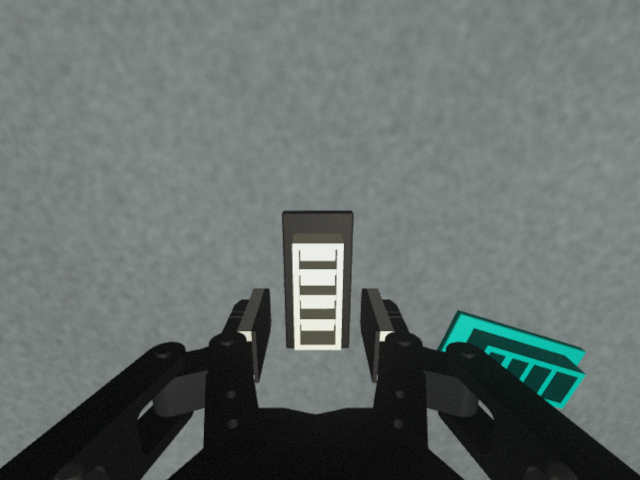

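View pics/s3c.png

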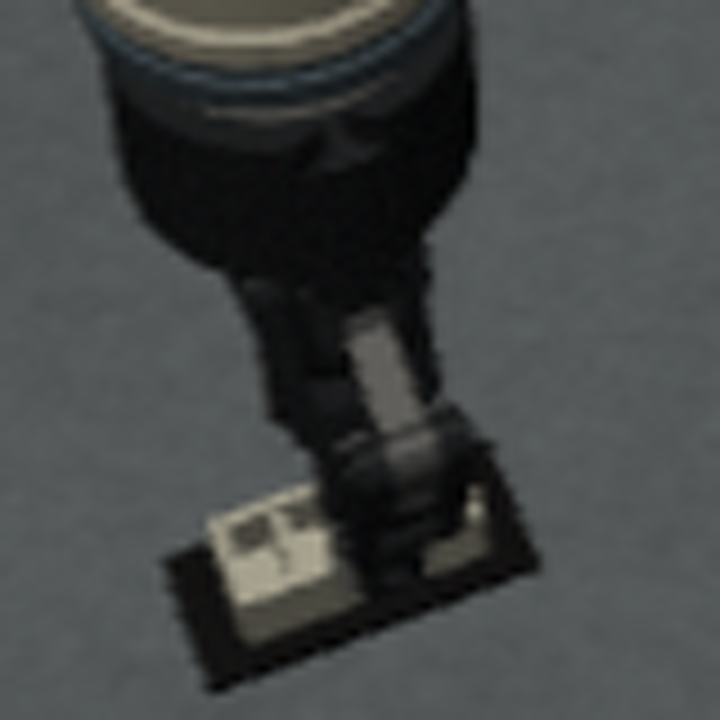

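Call:
servo_tool([
  [[0,0,-0.6],0,3.4],
  [[0,0,-0.6],0,3.4],
  [[0,0,-0.6],0,3.4],
  [[0,0,0],0,3.4],
  [[0,0,0],0,3.4],
])

```text
clock: 2.98
eef_pos: [470.3, -343.2, -9.6]
tcp_rot: [-3.141, 0.001, 0.462]
contact_force: [0.0, -0.8, 0.6]
opening: 0.398
```

```bash
python3 - <<'E'
from h import *
d=grab("wrist","w4"); s=d["s"]; print(s["eef_pos"],s["tcp_rot"],s["opening"],s["contact_force"])
W=cloud(d)
for v in range(284,310,3): print(v,[tuple(W[v,u].round(0).astype(int).tolist()) for u in (262,266,270,274,278,282,350,354,358,362,366)])
crop(d,"c5",220,200,420,350,4)
E
```

```text
[ 470.29202456 -343.21816996   -9.57283652] [-3.14056489e+00  5.15818986e-04  4.61811884e-01] 0.3983094069287392 [ 0.01499277 -0.78305052  0.63898127]
284 [(464, -315, -2), (465, -317, -2), (466, -319, -1), (467, -321, -2), (468, -322, -1), (471, -323, 4), (486, -352, 4), (487, -354, 4), (486, -357, -1), (486, -359, -1), (487, -361, -2)]
287 [(463, -316, -1), (471, -317, 12), (472, -318, 12), (473, -320, 12), (472, -322, 10), (470, -324, 4), (484, -353, 4), (488, -352, 12), (489, -353, 12), (490, -355, 12), (491, -357, 12)]
290 [(471, -315, 16), (471, -317, 15), (472, -319, 15), (473, -320, 16), (471, -322, 11), (468, -325, 3), (483, -354, 4), (488, -352, 13), (489, -353, 15), (490, -354, 16), (491, -356, 16)]
293 [(470, -316, 18), (471, -317, 18), (472, -319, 18), (473, -321, 18), (470, -323, 10), (467, -325, 4), (481, -355, 3), (487, -352, 15), (489, -352, 19), (490, -354, 19), (490, -356, 17)]
296 [(471, -316, 21), (471, -318, 20), (472, -319, 21), (473, -321, 20), (469, -323, 12), (465, -326, 3), (480, -355, 3), (486, -353, 16), (489, -353, 21), (490, -354, 21), (490, -355, 21)]
299 [(471, -317, 24), (472, -318, 24), (472, -320, 23), (473, -321, 24), (468, -324, 12), (462, -327, -1), (478, -356, 3), (485, -354, 16), (489, -352, 23), (489, -354, 23), (490, -355, 23)]
302 [(471, -317, 26), (472, -318, 26), (473, -320, 26), (473, -321, 26), (467, -325, 12), (460, -328, -1), (477, -357, 3), (483, -354, 16), (489, -352, 26), (489, -354, 26), (490, -355, 27)]
305 [(471, -317, 29), (472, -319, 28), (473, -320, 28), (472, -322, 26), (465, -325, 12), (458, -329, -1), (476, -358, 3), (482, -355, 16), (489, -352, 29), (489, -354, 27), (490, -354, 30)]
308 [(472, -318, 31), (472, -319, 32), (473, -320, 31), (471, -322, 26), (464, -326, 13), (458, -329, 0), (474, -358, 3), (481, -355, 17), (487, -352, 29), (489, -353, 31), (489, -354, 31)]
```

View pics/c5.png

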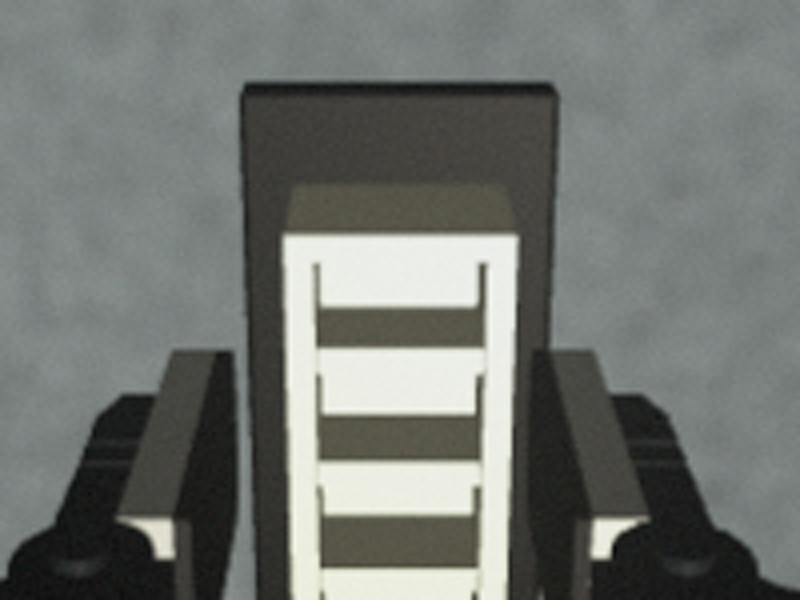

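Tips are about 7 mm above the carrier, and the fingers sit about 1.7 mm too far left. I'll shift, drop 4 mm and close.

Call:
servo_tool([
  [[0.08,-0.15,-0.2],0,3.4],
  [[0,0,-0.2],0,3.4],
  [[0,0,0],0,2.0],
  [[0,0,0],0,1.5],
  [[0,0,0],0,1.5],
])

```text
clock: 3.45
eef_pos: [471.5, -345.0, -13.0]
tcp_rot: [-3.142, -0.0, 0.462]
contact_force: [-0.4, -0.4, -0.5]
opening: 0.264
```

Call:
servo_tool([
  [[0,0,0],0,1.5],
  [[0,0,0],0,1.5],
  [[0,0,0],0,1.5],
  [[0,0,0],0,1.5],
])

```text
clock: 3.78
eef_pos: [471.4, -345.0, -13.0]
tcp_rot: [-3.142, 0.0, 0.462]
contact_force: [-0.4, 0.6, -0.8]
opening: 0.268
```

```bash
python3 - <<'E'
from h import *
d=grab("wrist","w5"); s=d["s"]; print(s["eef_pos"],s["tcp_rot"],s["opening"],s["contact_force"])
crop(d,"c6",220,200,420,350,4)
E
```

```text
[ 471.43338289 -344.99393914  -13.0264528 ] [-3.14156010e+00  6.98238083e-06  4.61834190e-01] 0.2684082524450359 [-0.37225474  0.56556228 -0.82236252]
```

View pics/c6.png

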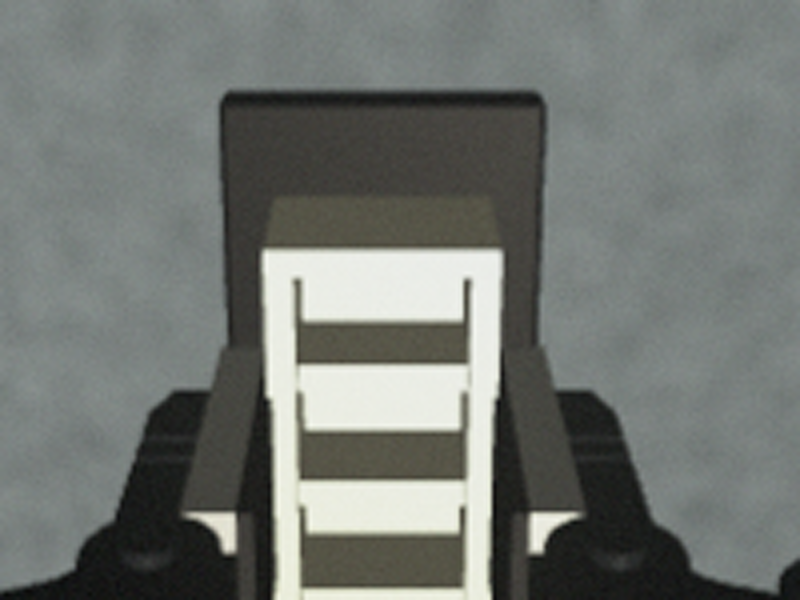

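Gripped squarely, with the carrier visible between the pads. Lifting and carrying to a pose where I can see both the pocket and the slide.

Call:
servo_tool([
  [[0,0,1.5],0,1.5],
  [[0,0,3.5],0,1.5],
  [[0,0,4.1],0,1.5],
  [[0,0,4.1],0,1.5],
  [[0,0,4.1],0,1.5],
])

```text
clock: 4.25
eef_pos: [471.0, -344.7, 161.7]
tcp_rot: [-3.141, 0.0, 0.462]
contact_force: [1.6, -0.3, 0.1]
opening: 0.27
```

Call:
servo_tool([
  [[0,3.5,1.0],-0.114,1.5],
  [[0,3.5,0],-0.114,1.5],
  [[0,3.5,0],-0.114,1.5],
  [[0,3.5,0],-0.114,1.5],
  [[0,3.5,0],-0.113,1.5],
])

```text
clock: 4.67
eef_pos: [471.1, -168.6, 170.2]
tcp_rot: [3.142, -0.001, -0.113]
contact_force: [1.2, 0.5, -0.8]
opening: 0.268
```

Call:
servo_tool([
  [[-0.15,3.5,0],0,1.5],
  [[-0.15,3.5,0],0,1.5],
  [[-0.15,3.5,0],0,1.5],
  [[-0.15,3.5,0],0,1.5],
  [[-0.2,3.4,0],0,1.5],
])

```text
clock: 5.08
eef_pos: [463.1, 5.6, 170.2]
tcp_rot: [-3.141, -0.001, -0.107]
contact_force: [1.1, -0.3, -1.3]
opening: 0.272
```

Call:
servo_tool([
  [[0,0,0],0,1.5],
  [[0,0,0],0,1.5],
  [[0,0,0],0,1.5],
  [[0,0,0],0,1.5],
])

```text
clock: 5.42
eef_pos: [463.6, 3.1, 170.0]
tcp_rot: [3.141, -0.0, -0.108]
contact_force: [-0.2, -0.1, -0.6]
opening: 0.269
```

```bash
python3 - <<'E'
from h import *
d=grab("wrist","w6"); s=d["s"]; print(s["eef_pos"],s["tcp_rot"],s["opening"],s["contact_force"],s["qvel"].round(3))
E
```

```text
[463.55614739   3.10127629 170.00876699] [ 3.14130135e+00 -1.40799388e-04 -1.07947416e-01] 0.2694661136951054 [-0.15105489 -0.13617942 -0.59313822] [-0.01   0.002 -0.001  0.003 -0.001  0.003]
```

View pics/w6.png

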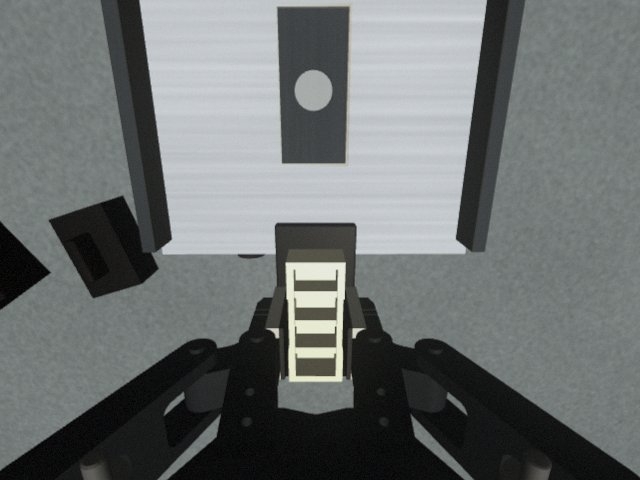

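The wrist view shows the pocket, corners near (278,6), (350,6), (347,164), (282,163), and the held slide, carrier front edge at v=224. I'll refine these.

```bash
python3 - <<'E'
from h import *
d=load("w6"); W=cloud(d)
crop(d,"c7",260,0,370,180,3.3) if 0 else cv2.imwrite("pics/c7.png",cv2.resize(d["frame"][0:180,260:370,::-1],None,fx=3.3,fy=3.3,interpolation=cv2.INTER_CUBIC))
crop(d,"c8",260,215,370,395,3)
print(W[100,220],W[100,420],W[60,290],W[140,330])
print('carrier',W[240,290],W[240,340],'block',[W[v,u].round(1) for v,u in((267,300),(267,335),(378,300),(378,335))])
E
```

```text
[563.58364542  49.68713273 117.54601324] [551.07236733 -65.45863238 117.79084279] [580.32053066   6.76724707 115.06457544] [534.40924601 -11.69013691 114.30999067]
carrier [496.6669661   12.68694479 187.13506769] [494.37540373  -9.21886232 187.40832292] block [array([489.9,   8.4, 202.9]), array([488.5,  -5.6, 203.1]), array([436.9,  14.9, 203.7]), array([435. ,  -0.7, 203.5])]
```

View pics/c7.png

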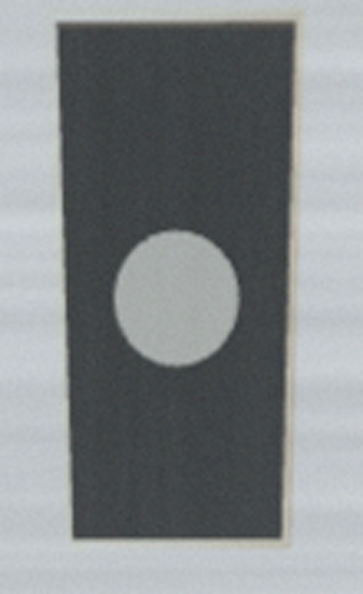

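View pics/c8.png

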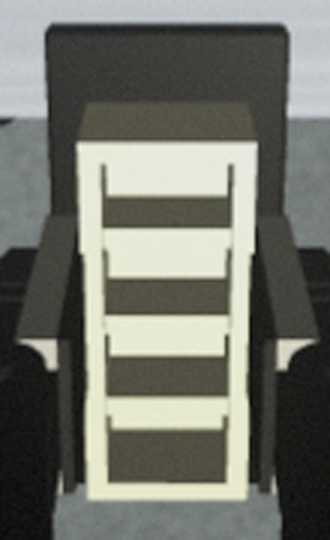

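```bash
python3 - <<'E'
from h import *
d=load("w6")
def quad(name,c,z,o,k):
    P=np.array([px(d,o[0]+a/k,o[1]+b/k,z)[:2] for a,b in c]); e=np.roll(P,-1,0)-P
    print(name,z,P.mean(0).round(2),np.linalg.norm(e,axis=1).round(1),[round(float(np.degrees(np.arctan2(x[1],x[0]))),1) for x in e]); return P
pk=[(57,24),(295,24),(280,538),(73,538)]
po=[(54,20),(299,18),(288,545),(72,540)]
for z in (112.6,115,117.6,120): quad('pocket',pk,z,(260,0),3.3)
quad('pouter',po,117.6,(260,0),3.3)
bl=[(78,142),(257,142),(246,499),(87,499)]
quad('block',bl,203.3,(260,215),3);quad('block',bl,204,(260,215),3)
for z in(187.3,188): a=px(d,260+47/3,215+32/3,z)[:2];b=px(d,260+290/3,215+32/3,z)[:2]; m=(a+b)/2; print('front',m,np.linalg.norm(a-b), np.degrees(np.arctan2(*(b-a)[::-1])), 'centre',m-40*np.array([np.cos(-.108),np.sin(-.108)]))
measure(d,265,0,365,175,100,119,lambda f:(f.sum(-1)<300))
measure(d,265,0,365,175,100,119,lambda f:(f.sum(-1)<450))
measure(d,100,0,520,255,100,125)
# rails edges and top camera
t=load("top0")
E
```

```text
pocket 112.6 [563.46  -4.73] [39.7 84.1 39.3 84.1] [-96.2, 173.6, 83.8, -6.1]
pocket 115 [563.22  -4.71] [39.2 83.2 38.8 83.1] [-96.2, 173.6, 83.8, -6.1]
pocket 117.6 [562.96  -4.69] [38.8 82.1 38.4 82.1] [-96.2, 173.6, 83.8, -6.1]
pocket 120 [562.73  -4.68] [38.3 81.2 37.9 81.2] [-96.2, 173.6, 83.8, -6.1]
pouter 117.6 [562.86  -5.06] [39.9 84.3 40.1 83.1] [-95.8, 174.2, 82.5, -5.9]
block 203.3 [462.68   5.01] [23.8 57.8 23.9 57.7] [-96.2, 173.7, 83.8, -6.4]
block 204 [463.12   4.97] [23.7 57.4 23.8 57.4] [-96.2, 173.7, 83.8, -6.4]
front [501.99095289   0.5093677 ] 35.19591946291881 -96.20382628205509 centre [462.22400623   4.82097452]
front [5.02187614e+02 4.90524609e-01] 35.02277774240515 -96.20382628205505 centre [462.42066744   4.80213143]
[563.7  -4.5] [39.1 83. ] 83.8 z 114.0 9143
[563.6  -4.6] [39.8 84.1] 83.88 z 114.0 9594
[535.5  -1.8] [200.  143.6] 83.79 z 118.5 79084
```

Call:
servo_tool([
  [[2.5,-0.24,0],0,1.5],
  [[2.5,-0.24,0],0,1.5],
  [[2.5,-0.24,0],0,1.5],
  [[2.57,-0.25,0],0,1.5],
  [[0,0,0],0,1.5],
])

```text
clock: 5.88
eef_pos: [568.8, -7.5, 170.2]
tcp_rot: [-3.141, -0.004, -0.109]
contact_force: [-0.3, 0.8, -0.5]
opening: 0.268
```

Call:
servo_tool([
  [[0,0,-2.0],0,1.5],
  [[0,0,-2.0],0,1.5],
  [[0,0,-1.0],0,1.5],
  [[0,0,0],0,1.5],
  [[0,0,0],0,1.5],
])

```text
clock: 6.3
eef_pos: [563.6, -6.3, 119.8]
tcp_rot: [3.141, 0.001, -0.108]
contact_force: [0.5, -0.2, 1.1]
opening: 0.271
```

Call:
servo_tool([
  [[0,0,0],0,1.5],
  [[0,0,0],0,1.5],
  [[0,0,0],0,1.5],
  [[0,0,0],0,1.5],
  [[0,0,0],0,1.5],
])

```text
clock: 6.72
eef_pos: [564.4, -5.7, 120.5]
tcp_rot: [-3.142, -0.001, -0.107]
contact_force: [-0.5, -0.3, -0.4]
opening: 0.274
```

```bash
python3 - <<'E'
from h import *
d=grab("wrist","w7"); s=d["s"]; print(s["eef_pos"],s["tcp_rot"],s["opening"],s["contact_force"],s["qvel"].round(3))
d=grab("scene","s7");crop(d,"s7c",240,190,380,310,5)
E
```

```text
[564.4219139   -5.66101923 120.48510991] [-3.14150557e+00 -8.31715176e-04 -1.07068517e-01] 0.2744695271706102 [-0.49517213 -0.30589208 -0.40094566] [0.003 0.003 0.    0.    0.    0.001]
```

View pics/w7.png

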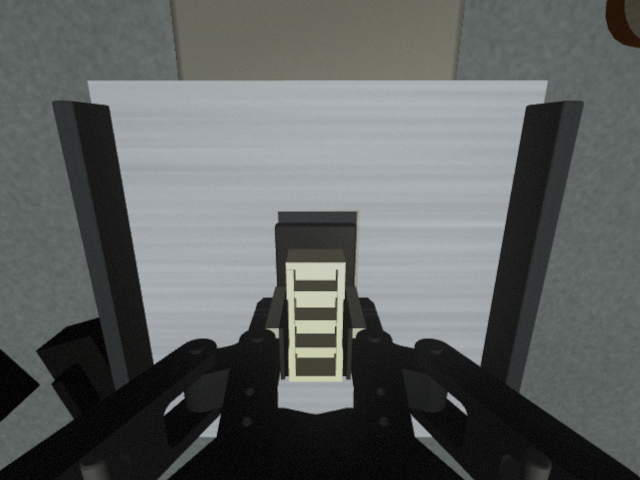

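View pics/s7c.png

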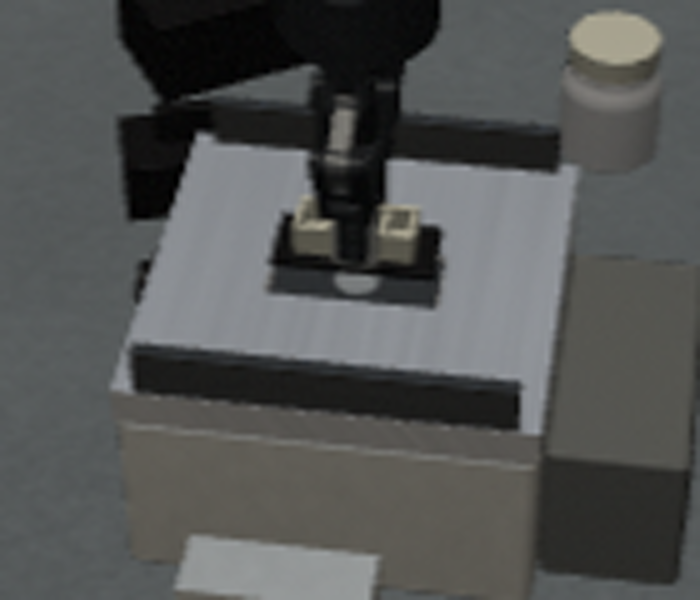

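```bash
python3 - <<'E'
from h import *
d=load("w7");W=cloud(d)
crop(d,"c9",255,195,375,300,6)
print(W[150,250],W[216,320],W[238,300])
E
```

```text
[636.74699127  18.57102361 119.56670602] [601.05845428 -10.0365599  114.28140125] [ 5.97874863e+02 -5.25761554e-01  1.37367220e+02]
```

View pics/c9.png

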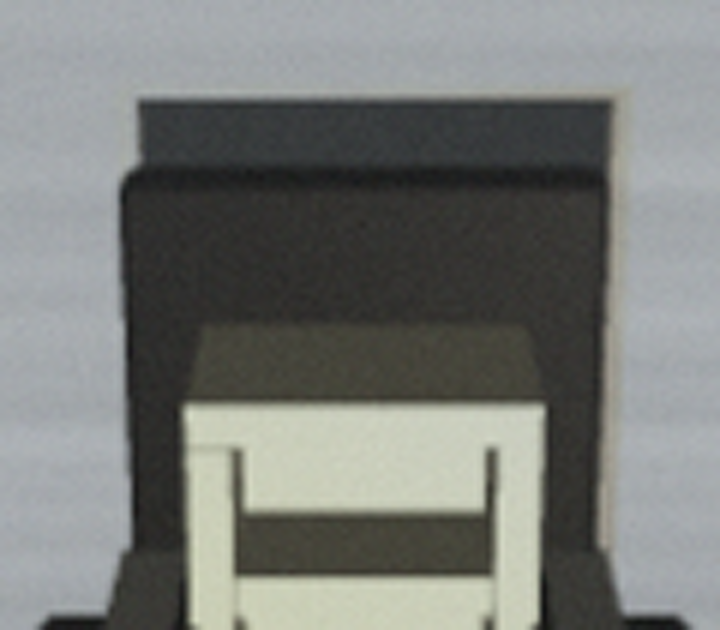

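```bash
python3 - <<'E'
from h import *
d=load("w7")
g=lambda a,b,z: px(d,255+a/6,195+b/6,z)[:2]
def rep(n,a,b):
    m=(a+b)/2; print(n,m.round(2),np.linalg.norm(a-b).round(2),np.degrees(np.arctan2(*(b-a)[::-1])).round(2)); return m
u=np.array([np.cos(-.107),np.sin(-.107)]); n=np.array([-u[1],u[0]])
for dz in(-1,0,1):
  s=rep('slide front top',g(122,185,137.5+dz),g(608,185,137.5+dz))
  s2=rep('slide front bottom',g(130,170,133+dz),g(600,170,133+dz))
  for z in (114.5,116): 
    p=rep('pocket far floor',g(138,100,z),g(612,100,z)); e=(p-41.5*u)-(s-40*u); print('   need along,lat',(e@u).round(2),(e@n).round(2))
p=rep('mouth far',g(134,96,119.6),g(629,94,119.6)); print(((p-41.5*u)-(s-40*u))@u)
E
```

```text
slide front top [602.42  -8.04] 35.52 -96.15
slide front bottom [602.32  -8.03] 35.35 -96.15
pocket far floor [603.46  -9.03] 39.43 -96.15
   need along,lat -0.36 -0.88
pocket far floor [603.82  -9.06] 39.08 -96.15
   need along,lat -0.01 -0.86
slide front top [602.7   -8.06] 35.28 -96.15
slide front bottom [602.6   -8.06] 35.11 -96.15
pocket far floor [603.46  -9.03] 39.43 -96.15
   need along,lat -0.64 -0.88
pocket far floor [603.82  -9.06] 39.08 -96.15
   need along,lat -0.29 -0.87
slide front top [602.98  -8.09] 35.03 -96.15
slide front bottom [602.87  -8.09] 34.87 -96.15
pocket far floor [603.46  -9.03] 39.43 -96.15
   need along,lat -0.93 -0.88
pocket far floor [603.82  -9.06] 39.08 -96.15
   need along,lat -0.57 -0.87
mouth far [605.02  -9.68] 39.88 -95.91
0.6990582786499637
```

Call:
servo_tool([
  [[-0.03,-0.09,-0.3],0,1.5],
  [[0,0,-0.4],0,1.5],
  [[0,0,-0.3],0,1.5],
  [[0,0,0],0,1.5],
  [[0,0,0],0,1.5],
])

```text
clock: 7.23
eef_pos: [563.5, -6.6, 109.5]
tcp_rot: [3.142, 0.001, -0.107]
contact_force: [0.1, 0.4, -0.4]
opening: 0.266
```

Call:
servo_tool([
  [[0,0,0],0,1.5],
  [[0,0,0],0,1.5],
  [[0,0,0],0,1.5],
])

```text
clock: 7.48
eef_pos: [564.0, -6.6, 110.1]
tcp_rot: [-3.142, -0.0, -0.107]
contact_force: [-1.0, 0.2, -0.9]
opening: 0.267
```

```bash
python3 - <<'E'
from h import *
d=grab("wrist","w8"); s=d["s"]; print(s["eef_pos"],s["tcp_rot"],s["opening"],s["contact_force"],s["qvel"].round(3))
crop(d,"c10",255,195,375,300,6)
E
```

```text
[564.02233047  -6.61671607 110.11902025] [-3.14157699e+00 -2.86898659e-04 -1.07177167e-01] 0.2673899004725247 [-0.9551213   0.24203672 -0.87317623] [ 0.    -0.001  0.001 -0.002  0.001  0.002]
```

View pics/c10.png

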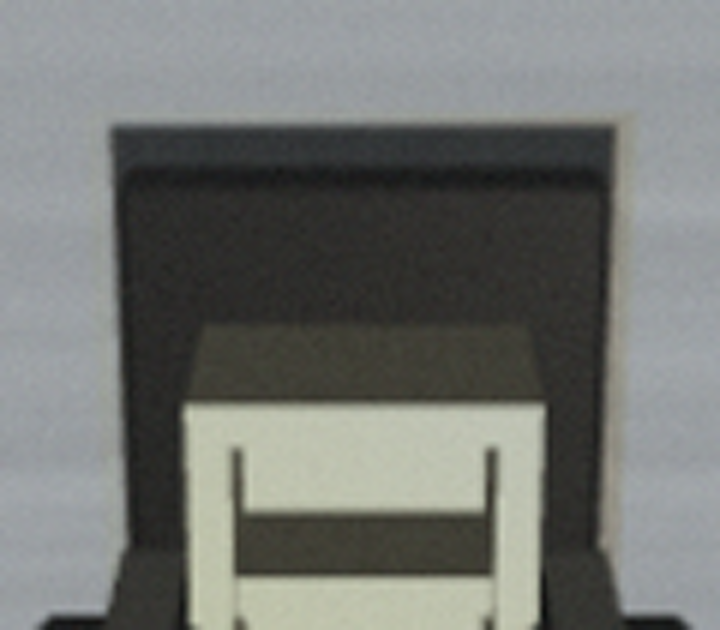

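Call:
servo_tool([
  [[0,0,-0.15],0,1.5],
  [[0,0,-0.15],0,1.5],
  [[0,0,-0.1],0,1.5],
  [[0,0,0],0,1.5],
  [[0,0,0],0,1.5],
])

```text
clock: 7.95
eef_pos: [563.8, -6.6, 105.8]
tcp_rot: [3.142, 0.0, -0.107]
contact_force: [-0.2, 0.3, -1.1]
opening: 0.269
```

Call:
servo_tool([
  [[0,0,-0.1],0,1.5],
  [[0,0,-0.1],0,1.5],
  [[0,0,0],0,1.5],
  [[0,0,0],0,1.5],
])

```text
clock: 8.28
eef_pos: [563.8, -6.6, 103.9]
tcp_rot: [3.142, 0.0, -0.107]
contact_force: [0.5, -0.1, -0.7]
opening: 0.27
```

```bash
python3 - <<'E'
from h import *
d=grab("wrist","w9"); s=d["s"]; print(s["eef_pos"],s["tcp_rot"],s["opening"],s["contact_force"],s["qvel"].round(3))
crop(d,"c11",255,195,375,300,6)
E
```

```text
[563.79024903  -6.63318843 103.90453725] [ 3.14158260e+00  1.66274866e-04 -1.07218512e-01] 0.2696728967175097 [ 0.48362944 -0.14876601 -0.7133009 ] [-0.001 -0.002 -0.001 -0.001  0.001  0.   ]
```

View pics/c11.png

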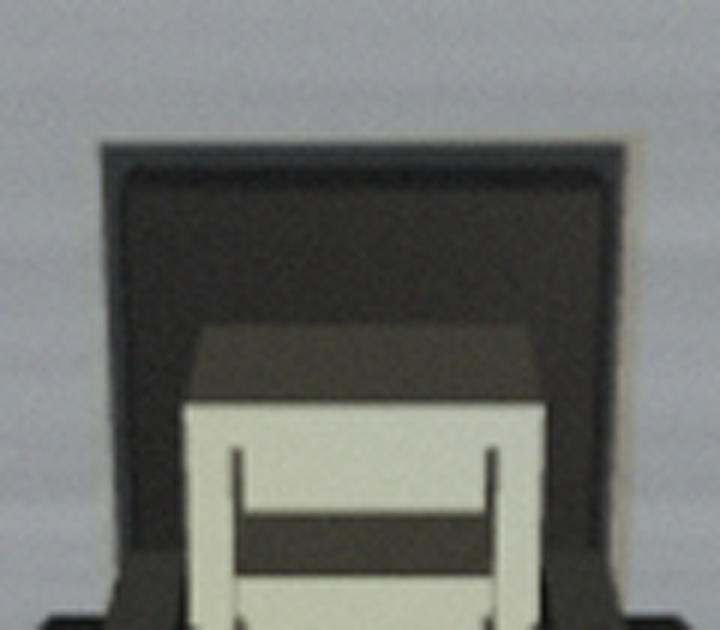

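The carrier is inside the mouth with even gaps left and right and no force. Lowering to the floor.

Call:
servo_tool([
  [[0,0,-0.1],0,1.5],
  [[0,0,-0.07],0,1.5],
  [[0,0,0],0,1.5],
  [[0,0,0],0,1.5],
])

```text
clock: 8.67
eef_pos: [563.8, -6.6, 102.2]
tcp_rot: [-3.142, 0.0, -0.107]
contact_force: [-0.1, -0.1, -0.4]
opening: 0.272
```

Call:
servo_tool([
  [[0,0,-0.05],0,1.5],
  [[0,0,0],0,1.5],
  [[0,0,0],0,1.5],
])

```text
clock: 8.92
eef_pos: [563.9, -6.6, 101.9]
tcp_rot: [-3.142, -0.0, -0.107]
contact_force: [-0.2, -0.2, 1.3]
opening: 0.269
```

Call:
servo_tool([
  [[0,0,-0.04],0,1.5],
  [[0,0,0],0,1.5],
  [[0,0,0],0,1.5],
])

```text
clock: 9.17
eef_pos: [563.9, -6.6, 101.9]
tcp_rot: [-3.142, -0.0, -0.107]
contact_force: [-2.0, -0.4, 5.8]
opening: 0.272
```

Floor contact (5.8 N). Releasing.

Call:
servo_tool([
  [[0,0,0.03],0,3.6],
  [[0,0,0],0,3.6],
  [[0,0,0],0,3.6],
  [[0,0,0],0,3.6],
  [[0,0,0],0,3.6],
])

```text
clock: 9.58
eef_pos: [563.8, -6.6, 101.6]
tcp_rot: [3.142, 0.0, -0.107]
contact_force: [0.6, -0.1, 0.3]
opening: 0.422
```

Call:
servo_tool([
  [[0,0,0.5],0,3.6],
  [[0,0,1.5],0,3.6],
  [[0,0,3.0],0,3.6],
  [[0,0,3.5],0,3.6],
  [[0,0,3.5],0,3.6],
])

```text
clock: 10.0
eef_pos: [563.2, -6.6, 222.9]
tcp_rot: [3.141, 0.001, -0.107]
contact_force: [1.3, -0.3, -0.0]
opening: 0.417
```

Call:
servo_tool([
  [[-3.5,0.37,0],0,8.0],
  [[-2.5,0.26,0],0,8.0],
  [[0,0,0],0,8.0],
  [[0,0,0],0,8.0],
  [[0,0,0],0,8.0],
])

```text
clock: 10.42
eef_pos: [504.6, -0.3, 222.2]
tcp_rot: [-3.141, -0.001, -0.107]
contact_force: [1.0, 0.9, -0.2]
opening: 0.933
```

```bash
python3 - <<'E'
from h import *
d=grab("wrist","w10"); s=d["s"]; print(s["eef_pos"],s["tcp_rot"],s["opening"],s["contact_force"],s["qvel"].round(3))
crop(d,"c12",220,60,410,220,4);W=cloud(d)
print(W[110,180],W[110,460])
measure(d,240,60,390,235,125,160)
E
```

```text
[ 5.04579881e+02 -3.35506992e-01  2.22162618e+02] [-3.14146454e+00 -1.28864916e-03 -1.07135976e-01] 0.9333908055574438 [ 1.04194179  0.86643755 -0.18493272] [-0.001  0.019 -0.015 -0.001 -0.002  0.   ]
[604.91207275  83.36826196 134.90324407] [ 584.45745493 -103.24257438  141.96427836]
[562.9  -4.8] [24. 57.] 83.87 z 134.0 1408
```

View pics/w10.png

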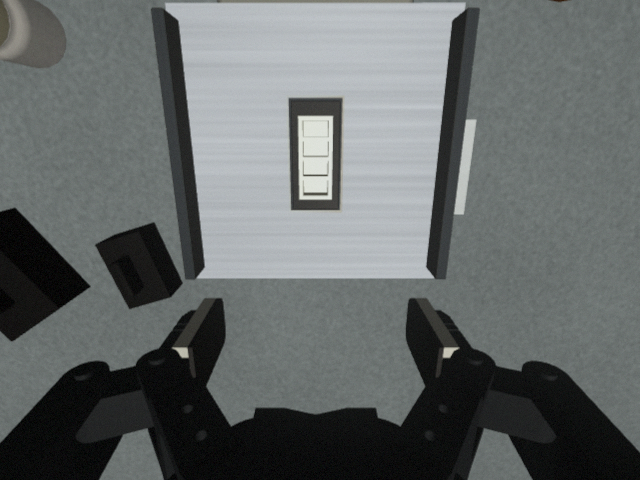

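View pics/c12.png

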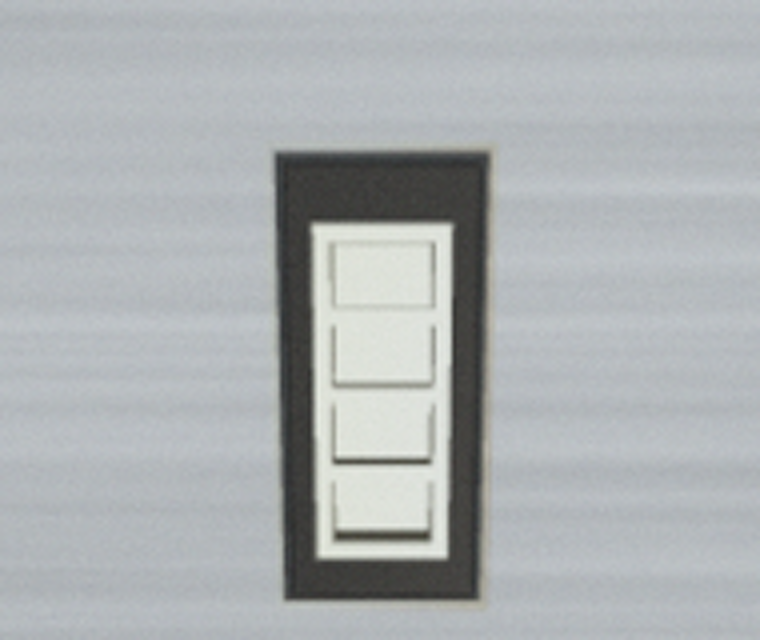

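The slide is home and square, with even gaps in the pocket. On to the hood.

Call:
servo_tool([
  [[-1.3,3.4,0],0.066,6],
  [[-1.3,3.4,0],0.066,6],
  [[-1.3,3.4,0],0.066,6],
  [[-1.3,3.4,0],0.066,6],
  [[-1.3,3.4,0],0.066,6],
])

```text
clock: 10.88
eef_pos: [439.0, 171.2, 221.6]
tcp_rot: [-3.142, -0.0, 0.225]
contact_force: [0.3, 0.0, 0.2]
opening: 0.702
```

Call:
servo_tool([
  [[-1.3,3.4,0],0.065,5],
  [[-1.3,3.4,0],0.065,5],
  [[-1.3,3.4,0],0.065,5],
  [[-1.3,3.4,0],0.065,5],
  [[0,0,0],0,5],
])

```text
clock: 11.3
eef_pos: [385.8, 311.2, 221.6]
tcp_rot: [-3.139, -0.001, 0.49]
contact_force: [-0.1, 0.1, -0.3]
opening: 0.585
```

Call:
servo_tool([
  [[0,0,0],0,5],
  [[0,0,0],0,5],
  [[0,0,0],0,5],
  [[0,0,0],0,5],
])

```text
clock: 11.63
eef_pos: [387.5, 304.8, 221.5]
tcp_rot: [3.141, 0.0, 0.481]
contact_force: [-0.4, 0.6, -0.3]
opening: 0.588
```

```bash
python3 - <<'E'
from h import *
d=grab("wrist","w11"); s=d["s"]; print(s["eef_pos"],s["tcp_rot"],s["opening"],s["contact_force"],s["qvel"].round(3))
measure(d,150,0,480,300,40,65);measure(d,200,0,430,300,75,110)
grab("top","t11")
E
```

```text
[387.49592009 304.75502317 221.54598576] [3.14137233e+00 2.81121745e-04 4.80790572e-01] 0.5875335308575911 [-0.36037467  0.61010277 -0.25824847] [-0.001 -0.005  0.001 -0.    -0.001 -0.   ]
[464.6 351.6] [118.7  75.8] 27.71 z 53.5 10362
[464.1 351.5] [58.8 13.6] 27.68 z 88.3 1324
```

View pics/w11.png

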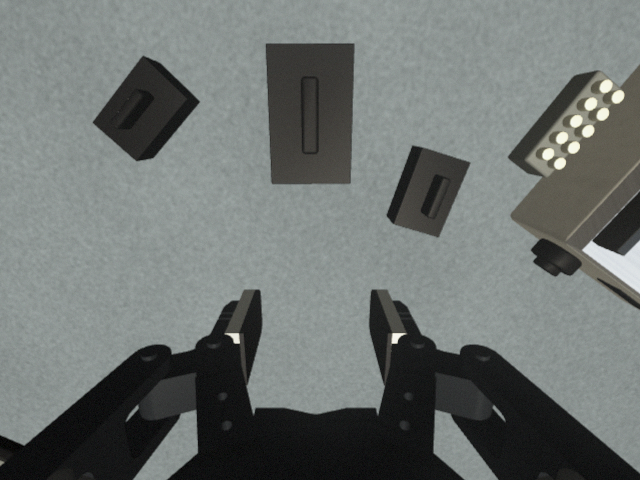

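The wrist view shows the target hood at (311,113), the largest of the three (118.7 x 75.8 mm), rib parallel to the jaws. Moving over it.

Call:
servo_tool([
  [[2.0,1.2,-2.0],0.003,4],
  [[2.0,1.2,-2.5],0,4],
  [[2.0,1.2,-2.5],0,4],
  [[1.63,0.9,-2.5],0,4],
  [[0,0,-2.0],0,4],
])

```text
clock: 12.15
eef_pos: [466.4, 351.6, 105.2]
tcp_rot: [-3.141, -0.002, 0.484]
contact_force: [-0.2, 0.4, -0.1]
opening: 0.47
```

Call:
servo_tool([
  [[0,0,0],0,4],
  [[0,0,0],0,4],
  [[0,0,0],0,4],
  [[0,0,0],0,4],
  [[0,0,0],0,4],
])

```text
clock: 12.57
eef_pos: [463.7, 351.0, 108.4]
tcp_rot: [-3.141, -0.002, 0.486]
contact_force: [0.1, -0.2, 0.4]
opening: 0.471
```

```bash
python3 - <<'E'
from h import *
d=grab("wrist","w12"); s=d["s"]; print(s["eef_pos"],s["tcp_rot"],s["opening"],s["contact_force"],s["qvel"].round(3))
measure(d,150,100,480,285,40,65);measure(d,280,100,350,370,75,110)
H=d["hand_eye"];f,cx,cy=K(d)
for v,us in ((292,(255,260,264,268,360,364,368,372)),(310,(260,264,266,362,364,368))):
    for u in us: z=d["depth"][v,u]; print(u,v,(H@[(u-cx)/f*z,(v-cy)/f*z,z,1])[:3].round(1))
E
```

```text
[463.70014083 351.03593781 108.40046627] [-3.14116622e+00 -2.47050738e-03  4.85697875e-01] 0.4710662518987883 [ 0.05636123 -0.22584878  0.37767237] [ 0.002  0.003  0.002  0.001 -0.003  0.001]
[480.8 360.2] [84.1 75.6] 27.73 z 53.6 12722
[466.4 352.4] [61.8 13.6] 27.35 z 88.3 2378
255 292 [ 12.  -27.7 -25.9]
260 292 [ 12.8 -25.2 -27.4]
264 292 [ 12.2 -23.7 -26.4]
268 292 [ 12.9 -21.8 -27.6]
360 292 [  9.6  18.7 -21.2]
364 292 [ 12.7  19.5 -27.2]
368 292 [ 12.6  21.3 -27. ]
372 292 [ 12.7  23.  -27.3]
260 310 [ 12.6 -23.  -42.3]
264 310 [ 12.2 -21.5 -41.6]
266 310 [  9.8 -21.4 -37.5]
362 310 [  5.6  18.6 -30.2]
364 310 [  8.5  18.6 -35.1]
368 310 [ 12.9  18.9 -42.9]
```

View pics/w12.png

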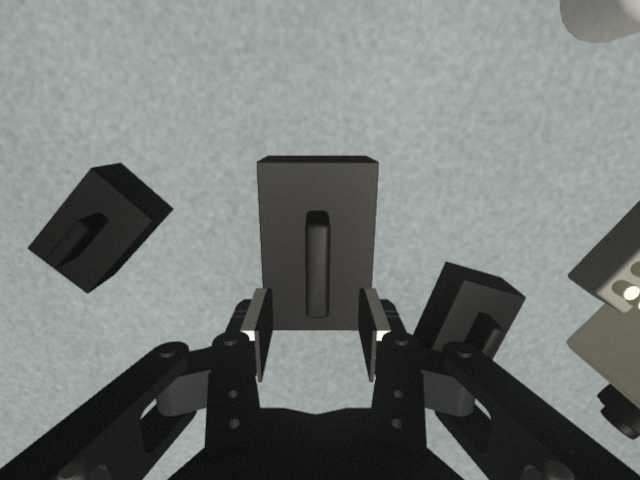

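Call:
servo_tool([
  [[0.07,-0.13,-1.5],-0.002,4],
  [[0,0,-1.5],0,4],
  [[0,0,-1.5],0,4],
  [[0,0,-1.5],0,4],
  [[0,0,0],0,4],
])

```text
clock: 13.03
eef_pos: [462.6, 348.5, 45.0]
tcp_rot: [3.141, 0.003, 0.484]
contact_force: [-0.6, -1.2, 0.6]
opening: 0.468
```

Call:
servo_tool([
  [[0,0,0],0,3.4],
  [[0,0,0],0,3.4],
  [[0,0,0],0,3.4],
])

```text
clock: 13.28
eef_pos: [464.6, 350.0, 48.0]
tcp_rot: [-3.141, -0.002, 0.484]
contact_force: [-0.8, -0.5, 0.3]
opening: 0.404
```

```bash
python3 - <<'E'
from h import *
d=grab("wrist","w13"); s=d["s"]; print(s["eef_pos"],s["tcp_rot"],s["opening"],s["contact_force"],s["qvel"].round(3))
crop(d,"c13",220,200,420,350,4)
W=cloud(d); print(W[220,285],W[220,345]); 
for v in (288,291,295): print([tuple(W[v,u].round(0).tolist()) for u in (262,267,270,274,353,358,362,366)])
E
```

```text
[464.57631387 349.95203339  47.99428053] [-3.14127310e+00 -1.97466734e-03  4.83870003e-01] 0.40386342654550517 [-0.82446276 -0.46286112  0.29116039] [-0.    -0.001 -0.     0.001 -0.003  0.   ]
[491.79206306 381.9115535   53.55597997] [504.70046467 356.88596898  52.74431531]
[(455.0, 377.0, 54.0), (466.0, 376.0, 72.0), (465.0, 375.0, 70.0), (466.0, 373.0, 71.0), (482.0, 341.0, 68.0), (484.0, 341.0, 72.0), (485.0, 339.0, 71.0), (486.0, 337.0, 72.0)]
[(464.0, 378.0, 74.0), (466.0, 376.0, 75.0), (466.0, 374.0, 74.0), (467.0, 373.0, 75.0), (480.0, 341.0, 69.0), (484.0, 341.0, 75.0), (485.0, 339.0, 75.0), (485.0, 338.0, 74.0)]
[(464.0, 377.0, 78.0), (465.0, 375.0, 77.0), (466.0, 374.0, 78.0), (467.0, 373.0, 78.0), (479.0, 340.0, 69.0), (483.0, 341.0, 78.0), (484.0, 339.0, 77.0), (485.0, 338.0, 78.0)]
```

View pics/c13.png

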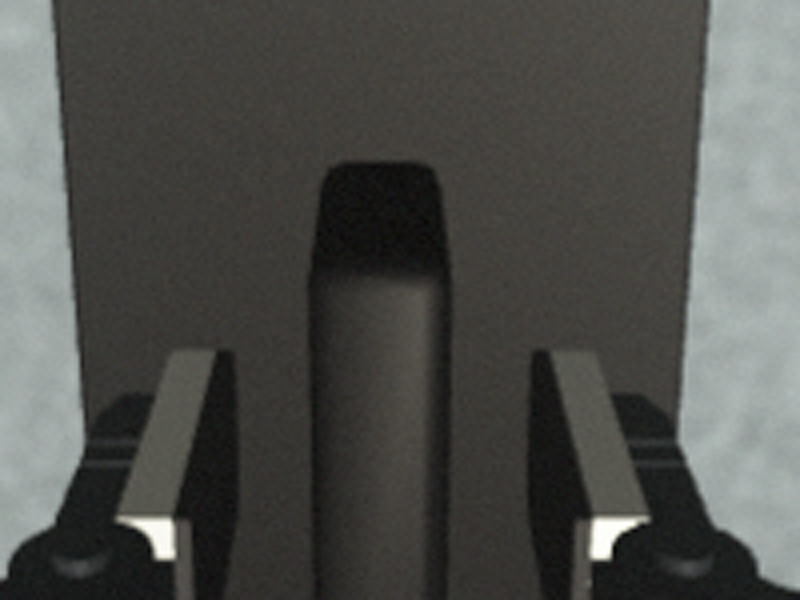

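Call:
servo_tool([
  [[0,0,-0.4],0,3.0],
  [[0,0,-0.4],0,2.5],
  [[0,0,-0.2],0,2.2],
  [[0,0,0],0,2.2],
  [[0,0,0],0,2.2],
])

```text
clock: 13.75
eef_pos: [463.9, 349.4, 36.8]
tcp_rot: [-3.142, 0.0, 0.484]
contact_force: [-0.6, -0.7, 4.8]
opening: 0.255
```

Call:
servo_tool([
  [[0,0,0],0,0.5],
  [[0,0,0],0,0.5],
  [[0,0,0],0,0.5],
  [[0,0,0],0,0.5],
  [[0,0,0],0,0.5],
], squeeze=80)

```text
clock: 14.17
eef_pos: [464.1, 349.8, 37.2]
tcp_rot: [-3.141, -0.001, 0.484]
contact_force: [-2.3, 0.4, 6.8]
opening: 0.153
```

Call:
servo_tool([
  [[0,0,0],0,0.5],
  [[0,0,0],0,0.5],
  [[0,0,0],0,0.5],
])

```text
clock: 14.42
eef_pos: [464.1, 349.8, 37.2]
tcp_rot: [-3.141, -0.001, 0.484]
contact_force: [-1.1, -1.1, 7.1]
opening: 0.154
```

```bash
python3 - <<'E'
from h import *
d=grab("wrist","w14"); s=d["s"]; print(s["eef_pos"],s["tcp_rot"],s["opening"],s["contact_force"],s["qvel"].round(3))
crop(d,"c14",220,200,420,350,4)
E
```

```text
[464.12984697 349.83509754  37.19457434] [-3.14120135e+00 -8.02769011e-04  4.83740648e-01] 0.15424827119988874 [-1.1213561  -1.10083257  7.07953612] [-0.001  0.001  0.    -0.002  0.     0.   ]
```

View pics/c14.png

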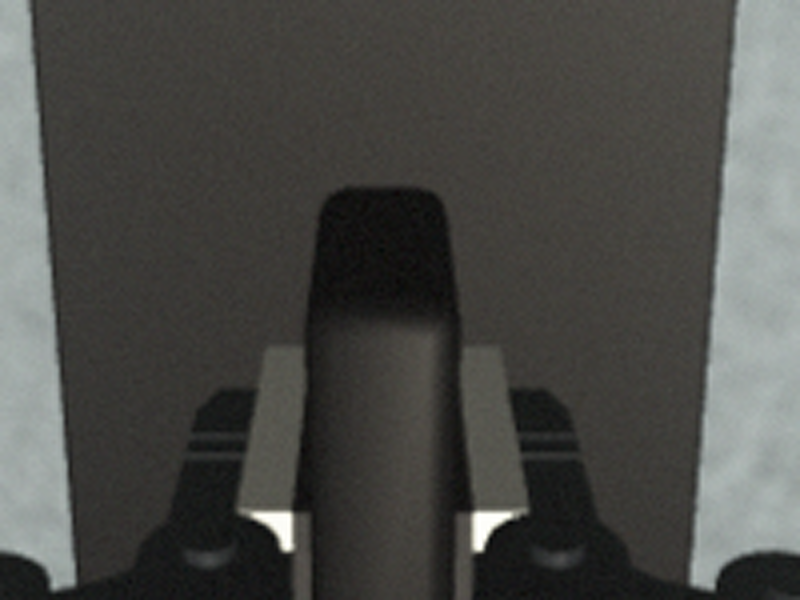

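Hood gripped. Slow vertical lift first.

Call:
servo_tool([
  [[0,0,0.3],0,0.5],
  [[0,0,1.0],0,0.5],
  [[0,0,1.5],0,0.5],
  [[0,0,2.0],0,0.5],
  [[0,0,2.0],0,0.5],
])

```text
clock: 14.88
eef_pos: [463.2, 348.9, 105.2]
tcp_rot: [3.141, 0.002, 0.484]
contact_force: [-0.8, -0.1, -2.4]
opening: 0.148
```

Call:
servo_tool([
  [[0,0,2.5],0,0.5],
  [[0,0,3.0],0,0.5],
  [[0,0,3.0],0,0.5],
  [[0,0,3.0],0,0.5],
  [[0,0,1.5],0,0.5],
])

```text
clock: 15.3
eef_pos: [464.7, 350.0, 238.9]
tcp_rot: [-3.141, -0.004, 0.484]
contact_force: [0.8, 0.9, -1.9]
opening: 0.151
```

```bash
python3 - <<'E'
from h import *
d=grab("wrist","w15"); s=d["s"]; print(s["eef_pos"],s["tcp_rot"],s["opening"],s["contact_force"],s["wrist_torque"].round(2))
d=grab("scene","s15"); crop(d,"s15c",200,80,400,260,4)
E
```

```text
[464.72821109 349.95832474 238.91162185] [-3.1409918  -0.00401415  0.48377721] 0.15148555282739973 [ 0.75825392  0.94715309 -1.93277758] [-0.01 -0.01 -0.05]
```

View pics/w15.png

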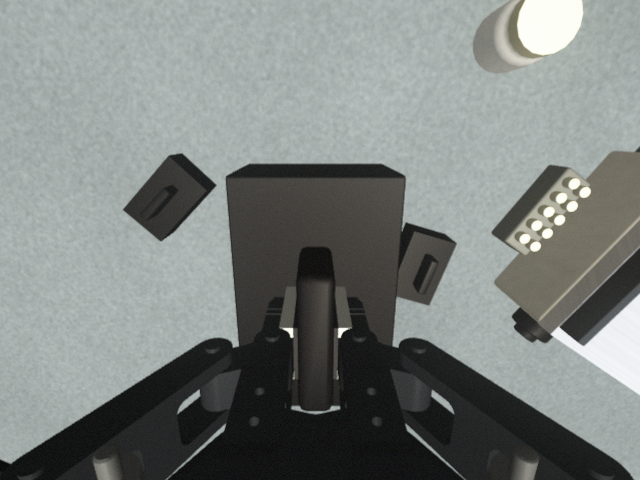

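View pics/s15c.png

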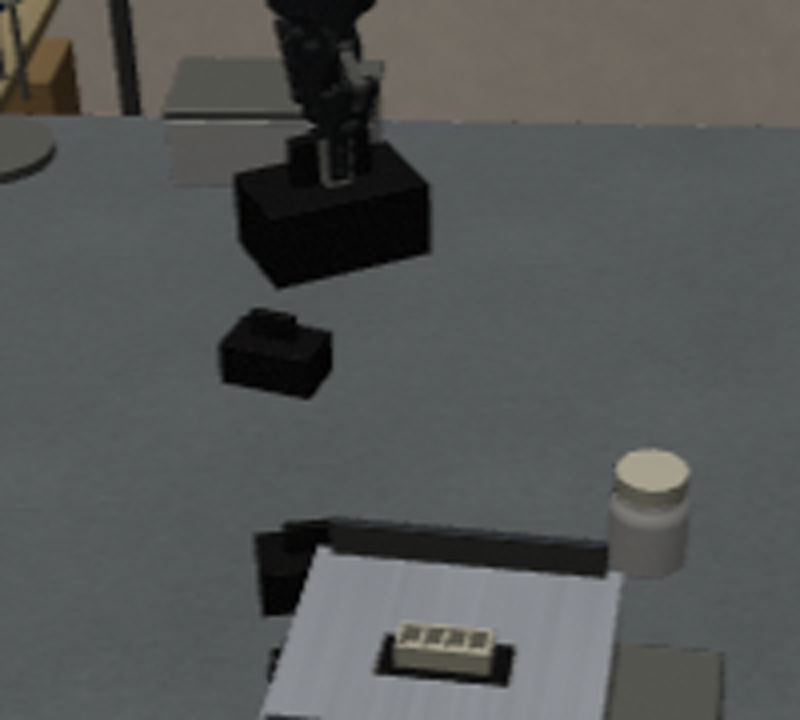

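```bash
cat >> h.py <<'E'
def hoodtool(n):
    d=load(n); T=np.eye(4); f,cx,cy=K(d)
    H=np.array([[0,-.952,-.306,79.709],[1,0,0,-1.525],[0,-.306,.952,-159.575]])
    v,u=np.mgrid[185:260,240:390]; m=(u<295)|(u>340); u=u[m];v=v[m]; z=d["depth"][v,u].astype(float)
    P=(H@np.stack([(u-cx)/f*z,(v-cy)/f*z,z,np.ones_like(z)])).T
    A=np.c_[P[:,:2],np.ones(len(P))]; med=np.median(P[:,2]); k=abs(P[:,2]-med)<8
    c=np.linalg.lstsq(A[k],P[k,2],rcond=None)[0]; print('plane slope x,y',c[:2].round(4),'z at 0',c[2].round(2),k.sum())
    return d,H
E
python3 - <<'E'
from h import *
d,H=hoodtool("w15")
crop(d,"c15",215,150,415,300,4)
E
```

```text
plane slope x,y [-0.0009 -0.    ] z at 0 -16.38 7763
```

View pics/c15.png

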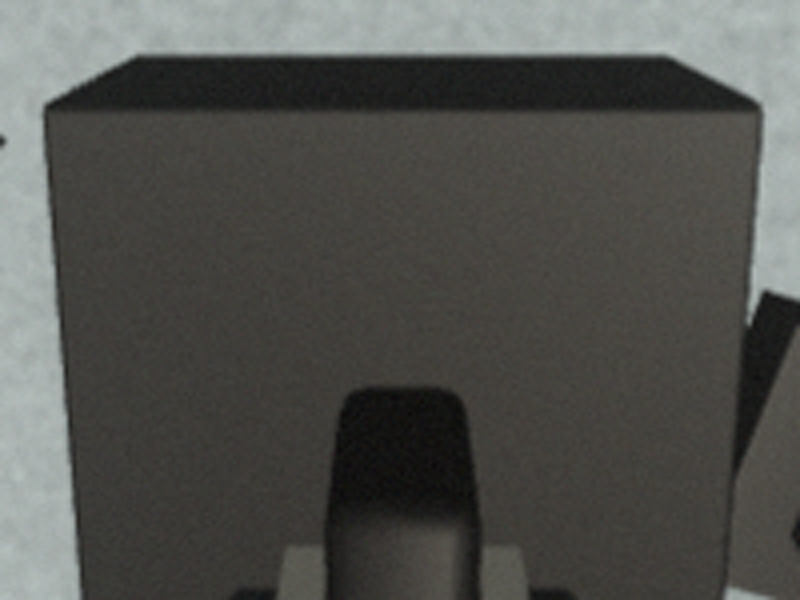

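```bash
python3 - <<'E'
from h import *
d,H=hoodtool("w15"); f,cx,cy=K(d)
def tp(a,b,z):
    u,v=215+a/4,150+b/4; r_=H[:,:3]@[(u-cx)/f,(v-cy)/f,1]; t=(z-H[2,3])/r_[2]; return H[:,3]+t*r_
for z in(-16.4,-17.8):
  a,b=tp(47,107,z),tp(760,107,z); l,r2=tp(82,580,z),tp(727,580,z)
  print(a.round(2),b.round(2),np.linalg.norm(a-b).round(2),'skew',np.arctan2(b[0]-a[0],b[1]-a[1]).round(4),'centre',((a+b)/2-[60,0,0]).round(2), 'mid near',((l+r2)/2).round(2))
T=np.array([562.9,-4.8]); 
E
```

```text
plane slope x,y [-0.0009 -0.    ] z at 0 -16.38 7763
[ 60.55 -38.5  -16.4 ] [ 60.55  36.02 -16.4 ] 74.53 skew 0.0 centre [  0.55  -1.24 -16.4 ] mid near [  5.66  -1.09 -16.4 ]
[ 60.74 -38.14 -17.8 ] [ 60.74  35.66 -17.8 ] 73.8 skew 0.0 centre [  0.74  -1.24 -17.8 ] mid near [  6.38  -1.09 -17.8 ]
```

Level and square in the grip. Carrying over at rim ~200 mm.

Call:
servo_tool([
  [[0.4,-1.5,0],-0.025,0.5],
  [[0.8,-2.9,0],-0.045,0.5],
  [[0.8,-2.9,0],-0.05,0.5],
  [[0.8,-2.9,0],-0.05,0.5],
  [[0.8,-2.9,0],-0.05,0.5],
])

```text
clock: 15.82
eef_pos: [498.9, 216.7, 232.9]
tcp_rot: [3.141, 0.003, 0.262]
contact_force: [0.7, 0.4, -2.8]
opening: 0.153
```

Call:
servo_tool([
  [[0.8,-2.9,0],-0.05,0.5],
  [[0.8,-2.9,0],-0.05,0.5],
  [[0.8,-2.9,0],-0.05,0.5],
  [[0.8,-2.9,0],-0.05,0.5],
  [[0.8,-2.9,0],-0.05,0.5],
])

```text
clock: 16.23
eef_pos: [538.9, 71.7, 232.9]
tcp_rot: [3.141, 0.003, 0.011]
contact_force: [0.4, 0.5, -3.3]
opening: 0.15
```

Call:
servo_tool([
  [[0.8,-2.9,0],-0.05,0.5],
  [[0.8,-2.9,0],-0.045,0.5],
  [[0.5,-1.5,0],-0.026,0.5],
  [[0,0,0],0,0.5],
  [[0,0,0],0,0.5],
])

```text
clock: 16.65
eef_pos: [559.9, -0.3, 233.0]
tcp_rot: [3.142, 0.003, -0.109]
contact_force: [0.7, 0.2, -1.8]
opening: 0.151
```

Call:
servo_tool([
  [[0,0,0],0,0.5],
  [[0,0,0],0,0.5],
  [[0,0,0],0,0.5],
  [[0,0,0],0,0.5],
  [[0,0,0],0,0.5],
])

```text
clock: 17.07
eef_pos: [560.8, 1.0, 234.7]
tcp_rot: [-3.142, -0.0, -0.106]
contact_force: [0.4, 0.1, -2.3]
opening: 0.155
```

```bash
python3 - <<'E'
from h import *
d=grab("wrist","w16"); s=d["s"]; print(s["eef_pos"],s["tcp_rot"],s["opening"],s["contact_force"],s["qvel"].round(3))
hoodtool("w16")
E
```

```text
[560.76853676   0.99626005 234.71077871] [-3.14153322e+00 -6.21398465e-05 -1.06169526e-01] 0.15491202092160766 [ 0.43361902  0.07334086 -2.25938317] [-0.005  0.    -0.002 -0.    -0.002 -0.001]
plane slope x,y [-0.0002  0.0005] z at 0 -16.4 7772
```

View pics/w16.png

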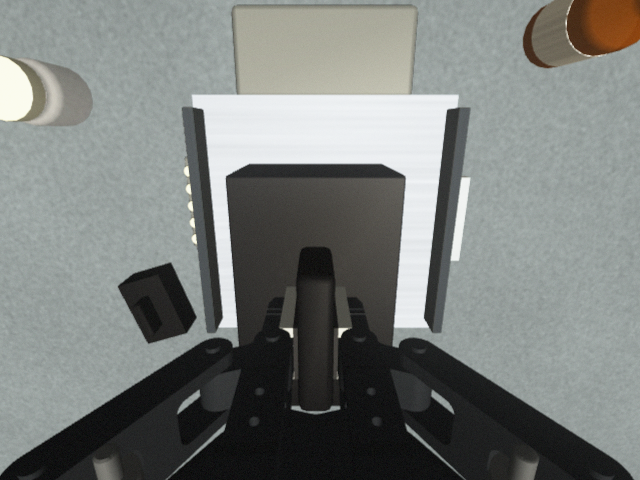

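Call:
servo_tool([
  [[0.13,-0.69,0],-0.001,0.5],
  [[0,0,-1.5],0,0.5],
  [[0,0,-2.0],0,0.5],
  [[0,0,-1.5],0,0.5],
  [[0,0,-0.5],0,0.5],
])

```text
clock: 17.53
eef_pos: [560.9, -6.9, 177.5]
tcp_rot: [3.141, 0.003, -0.108]
contact_force: [-0.0, -0.9, -3.3]
opening: 0.151
```

Call:
servo_tool([
  [[0,0,0],0,0.5],
  [[0,0,0],0,0.5],
  [[0,0,0],0,0.5],
  [[0,0,0],0,0.5],
  [[0,0,0],0,0.5],
])

```text
clock: 17.95
eef_pos: [562.7, -6.6, 180.6]
tcp_rot: [-3.141, -0.002, -0.108]
contact_force: [-0.9, -0.4, -1.8]
opening: 0.154
```

Call:
servo_tool([
  [[0,0,0],0,0.5],
  [[0,0,0],0,0.5],
  [[0,0,0],0,0.5],
  [[0,0,0],0,0.5],
  [[0,0,0],0,0.5],
])

```text
clock: 18.37
eef_pos: [562.1, -6.5, 179.7]
tcp_rot: [3.142, 0.0, -0.108]
contact_force: [-0.9, -1.1, -2.3]
opening: 0.154
```

```bash
python3 - <<'E'
from h import *
d=grab("wrist","w17"); s=d["s"]; print(s["eef_pos"],s["tcp_rot"],s["opening"],s["contact_force"],s["qvel"].round(3))
hoodtool("w17")
d=grab("scene","s17"); crop(d,"s17c",240,150,400,310,4.6)
E
```

```text
[562.13953522  -6.49800004 179.69820123] [ 3.14158534e+00  1.20327280e-05 -1.08130219e-01] 0.15373767447809045 [-0.93956505 -1.12129267 -2.31219262] [-0.001 -0.     0.001 -0.001  0.     0.001]
plane slope x,y [-0.0002  0.0006] z at 0 -16.39 7774
```

View pics/w17.png

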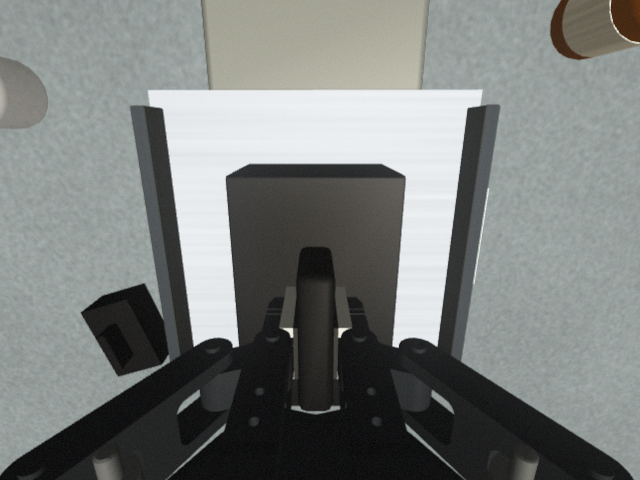

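```bash
python3 - <<'E'
from h import *
d=load("s17"); crop(d,"s17d",240,170,390,290,5)
E
```

```text
(no output)
```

View pics/s17d.png

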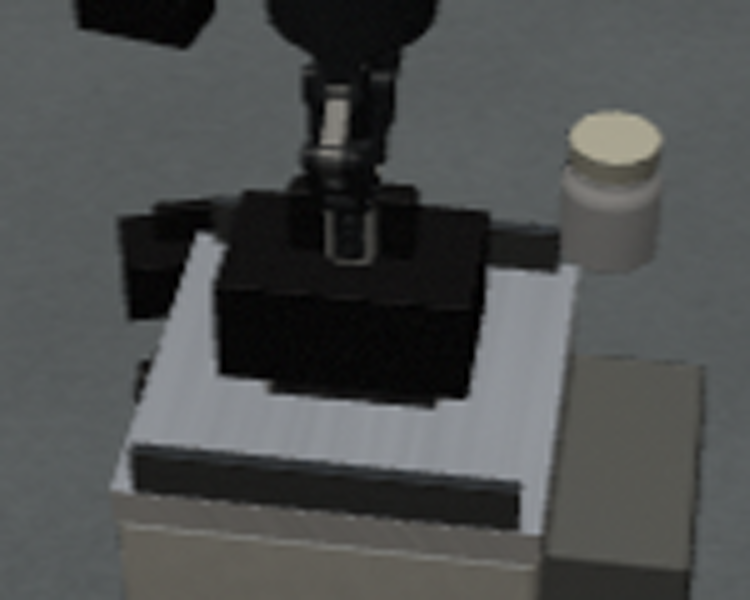

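Call:
servo_tool([
  [[0,0.06,-0.3],0.001,0.5],
  [[0,0,-0.4],0,0.5],
  [[0,0,-0.3],0,0.5],
  [[0,0,-0.2],0,0.5],
  [[0,0,0],0,0.5],
])

```text
clock: 18.88
eef_pos: [561.7, -5.9, 166.9]
tcp_rot: [3.141, 0.001, -0.107]
contact_force: [0.0, 0.4, -2.2]
opening: 0.155
```

Call:
servo_tool([
  [[0,0,0],0,0.5],
  [[0,0,0],0,0.5],
  [[0,0,0],0,0.5],
  [[0,0,0],0,0.5],
  [[0,0,0],0,0.5],
])

```text
clock: 19.3
eef_pos: [562.3, -6.0, 167.8]
tcp_rot: [-3.142, -0.0, -0.107]
contact_force: [0.4, 0.4, -3.2]
opening: 0.156
```

Call:
servo_tool([
  [[0,0,0],0,0.5],
  [[0,0,0],0,0.5],
  [[0,0,0],0,0.5],
  [[0,0,0],0,0.5],
  [[0,0,0],0,0.5],
])

```text
clock: 19.72
eef_pos: [562.2, -5.9, 167.7]
tcp_rot: [3.142, -0.0, -0.107]
contact_force: [-0.8, -0.3, -2.9]
opening: 0.152
```

```bash
python3 - <<'E'
from h import *
d=grab("wrist","w18"); s=d["s"]; print(s["eef_pos"],s["tcp_rot"],s["opening"],s["contact_force"],s["qvel"].round(3))
hoodtool("w18"); W=cloud(d); print('plate z',W[120:150,280:350,2].mean(), 'hood top z',np.nanmedian(W[190:240,250:290,2]))
m=measure(d,60,60,570,165,112,124)
d=grab("scene","s18"); crop(d,"s18d",240,170,390,290,5)
W=cloud(d)
# hood top in scene
fr=d["frame"]; w=W[180:260,270:350]; k=(w[...,2]>170)&(w[...,2]<200); p=w[k]; print('scene hood top', p.shape, np.median(p[:,2]))
t=grab("top","t18")
E
```

```text
[562.17512267  -5.9187388  167.70113124] [ 3.14157783e+00 -5.38364656e-05 -1.07123500e-01] 0.15160501480515312 [-0.79024693 -0.32628836 -2.93161895] [ 0.001  0.001 -0.    -0.001  0.    -0.002]
plane slope x,y [-0.0009  0.0003] z at 0 -16.35 7780
plate z nan hood top z 184.08148460552272
[641.5 -13. ] [200.   42.6] 83.85 z 118.6 25324
scene hood top (1100, 3) 187.41527070746656
```

View pics/w18.png

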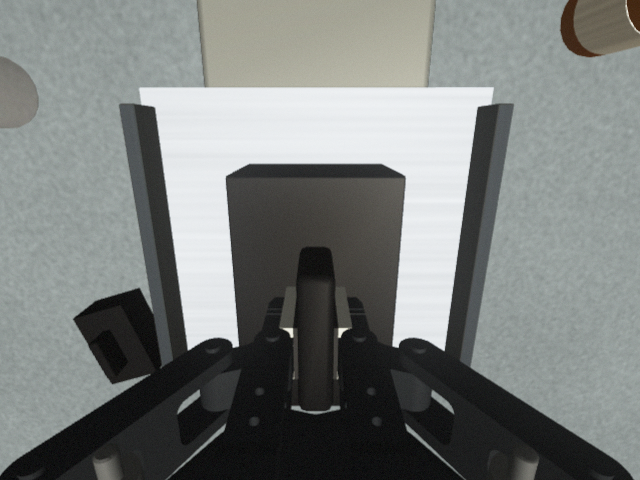

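View pics/s18d.png

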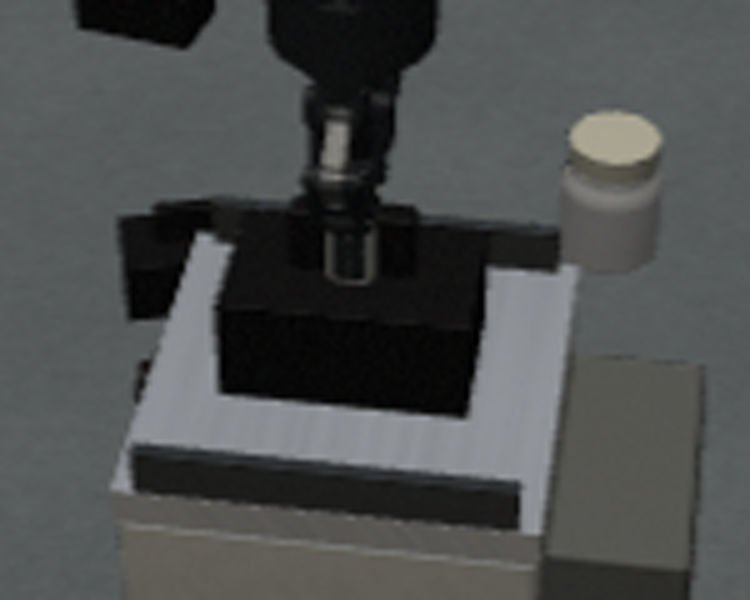

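View pics/t18.png

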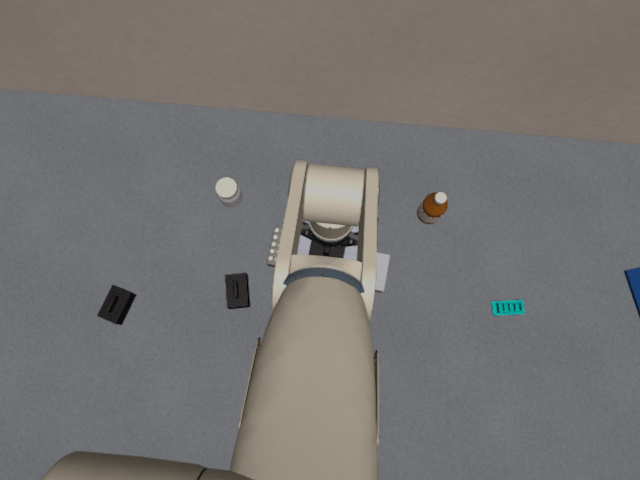

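Held centred, level and still, with the rim about 10.5 mm above the plate. Handing in.

```bash
python3 - <<'E'
from h import *
s=r.sense(); print(s["clock"],s["eef_pos"],s["contact_force"])
print(r.sign_off())
E
```

```text
19.8667 [562.15851351  -5.92443959 167.66674725] [ 0.31360908 -0.0803424  -3.14116507]
the job is handed in; nothing more can be done
None
```

The slide is in the imager's pocket and released. The hood is held still over it, and the job was handed in at 19.9 s of the 61 s allowed.

**Slide:** I lowered the black-and-white slide until it touched the pocket floor (5.8 N) and let go. The wrist picture afterwards showed it flat and square, with even gaps all round.

**Hood:** I gripped the largest of the three hoods by its rib, lifted it to about 200 mm at the rim to clear everything, and lowered it over the slide. Last checks:
- **Centring:** within about 0.5 mm of the slide's and stage's centre.
- **Tilt and turn:** tilt under 0.001 rad, and its yaw agrees with the slide's to within the measurement.
- **Height:** rim about 10.5 mm above the stage plate.
- **Contact:** while it was held I saw no force beyond roughly the hood's weight.

**Bystanders:** those in view in the last top and wrist pictures, including the rack, bottle, jar, the two smaller hoods and the turquoise slide, looked unmoved. The arm partly hid the cardboard box in the final top view.

**Disagreements:**
- The fingertips sit about 20 mm behind the reported TCP, not 11 mm ahead as stated. I used the measured value.
- Wrist-camera heights read about 1 to 2.5 mm low, so I took the rim height from the difference between hood top and plate. Tool height from the grip agreed at about 10.5 mm.
- The scene camera read the hood top about 2 mm higher than tool height implies (187.4 mm against about 185.5 mm), roughly its calibration error.

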